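# Reload an imager's sample stage, crank it to the scan mark and lock it

## Task

Reload the imager's loading stage: first slide the orange transport lock fully over to its released end stop (towards the handwheel), then move every yellow spent carrier from the stage's tray into the open white tray and set each blue carrier fully home and upright in a bay of its own. Only then crank the handwheel until the carriage's black pointer stands at the red mark on the scale (to within half a graduation), and last slide the lock right back to its locked end stop. Carriers that get knocked out of place must be put back, and leave the other things on the bench where they are.

Things in the scene. Friction and masses are not known exactly. Their poses are not given: they have to be found in the camera images.
- lock (a joint): Transport lock: orange grip (28 mm across the track, 20 mm along it, 40 mm tall) that slides along a dark track on the near edge of the loading stage, parallel to the stage's y axis. Value in m: 0 = locked, hard against the end stop on the right (stage -y); 0.050 = released, hard against the end stop on the left (stage +y, towards the handwheel). It slides with about 1.5 N of friction and stays where it is left. It does not physically block the carriage.
- lock_top (a point): Centre of the top face of the orange lock grip, about 84 mm above the bench; the grip is free to be pinched over the 40 mm below this point. Axes as the stage's.
- stage: Loading stage of the imager, a blue-grey slab 230 x 310 mm, its top 30 mm above the bench, fixed to the bench. Origin: on the bench under its middle; y points along the carriage's travel towards the handwheel, x to the far side that bears the scale, z up. It carries the carriage with its four-bay tray (right), the handwheel on a dark gearbox (left), the lock (near edge) and the scale (far edge).
- handwheel (a joint): Angle of the handwheel in rad, positive counter-clockwise seen from above; range -2 to 30.4. One counter-clockwise turn (6.283 rad) drives the carriage 12.0 mm in stage +y (towards the wheel). Starts within 0.9 rad of 0. Turning takes about 0.05 N m and it stays where it is left; the screw cannot be back-driven by pushing the carriage.
- wheel_axis (a point): Centre of the handwheel (steel disc, 100 mm in diameter, axis vertical) at the height of its upper face, 79.5 mm above the bench. Does not turn.
- crank_top (a point): Top centre of the upright black crank grip on the handwheel: a cylinder 20 mm in diameter and 42 mm tall standing on the wheel's upper face (which is about 80 mm above the bench; top at 122 mm), its centre 38 mm from the wheel's axis; it spins freely about its own axis, so it can be pinched from above and led round in a circle without turning the gripper.
- pointer (a point): Tip of the black pointer on the far side of the carriage, over the scale. Travels with the carriage along stage y. Axes as the stage's.
- mark (a point): The red mark clipped on the scale (ticks every 5 mm) at the stage's far edge: a 3.5 mm wide red bar. Its place along the scale differs from start to start, 26 to 50 mm from the pointer's starting place towards the handwheel. Axes as the stage's: the pointer is at the mark when both have the same stage y.
- tray (a point): Centre of the floor of the aluminium tray on the carriage, 40 mm above the bench; travels with the carriage. Axes as the stage's. The tray has 2 x 2 bays, each 64 mm (x) by 48 mm (y) inside, with 4 mm walls 10 mm high above the floor; bay centres lie at x = +-34 mm, y = +-26 mm from this point. A bay takes one carrier, lengthwise along stage x, with 4 mm play all round.
- fresh0: Fresh sample carrier 1 (blue), may be absent (3 or 4 of 4 lie on the bench): block 56 x 40 mm, 14 mm high, with an upright grip fin on its middle (34 mm long, 12 mm thick, fin top 36 mm above the underside); 40 to 85 g. Origin: centre of the underside; x along the length and the fin (half a turn changes nothing), y across, z up. If fallen on its side it can be pushed back over.
- fresh1: Fresh sample carrier 2 (blue), may be absent (3 or 4 of 4 lie on the bench): block 56 x 40 mm, 14 mm high, with an upright grip fin on its middle (34 mm long, 12 mm thick, fin top 36 mm above the underside); 40 to 85 g. Origin: centre of the underside; x along the length and the fin (half a turn changes nothing), y across, z up. If fallen on its side it can be pushed back over.
- fresh2: Fresh sample carrier 3 (blue), may be absent (3 or 4 of 4 lie on the bench): block 56 x 40 mm, 14 mm high, with an upright grip fin on its middle (34 mm long, 12 mm thick, fin top 36 mm above the underside); 40 to 85 g. Origin: centre of the underside; x along the length and the fin (half a turn changes nothing), y across, z up. If fallen on its side it can be pushed back over.
- fresh3: Fresh sample carrier 4 (blue), may be absent (3 or 4 of 4 lie on the bench): block 56 x 40 mm, 14 mm high, with an upright grip fin on its middle (34 mm long, 12 mm thick, fin top 36 mm above the underside); 40 to 85 g. Origin: centre of the underside; x along the length and the fin (half a turn changes nothing), y across, z up. If fallen on its side it can be pushed back over.
- spent0: Spent sample carrier 1 (yellow), may be absent (1 or 2 lie in bays at the start, along stage x): block 56 x 40 mm, 14 mm high, with an upright grip fin on its middle (34 mm long, 12 mm thick, fin top 36 mm above the underside); 40 to 85 g. Origin: centre of the underside; x along the length and the fin (half a turn changes nothing), y across, z up. If fallen on its side it can be pushed back over.
- spent1: Spent sample carrier 2 (yellow), may be absent (1 or 2 lie in bays at the start, along stage x): block 56 x 40 mm, 14 mm high, with an upright grip fin on its middle (34 mm long, 12 mm thick, fin top 36 mm above the underside); 40 to 85 g. Origin: centre of the underside; x along the length and the fin (half a turn changes nothing), y across, z up. If fallen on its side it can be pushed back over.
- spent_tray_in (a point): Centre of the inner floor (4 mm above the bench) of the open white tray for spent carriers, 96 mm (x) by 140 mm (y) outside, 4 mm walls, rim 28 mm above the bench, fixed. Its y axis runs along the 140 mm length. Both spent carriers fit side by side, crosswise, their centres 30 mm either side of the middle.
- tip_rack: Bystander: blue pipette tip rack 85 x 120 x 45 mm. Origin under its middle.
- vial_a: Bystander: amber vial, 26 mm in diameter, 42 mm tall. Origin under its middle.
- vial_b: Bystander: clear vial, 26 mm in diameter, 42 mm tall. Origin under its middle.
- buffer_bottle: Bystander: amber bottle, 64 mm in diameter, 130 mm tall. Origin under its middle.
- beaker: Bystander: glass beaker, 70 mm in diameter, 80 mm tall. Origin under its middle.
- ruler: Bystander: green ruler 30 x 200 x 4 mm lying flat. Origin under its middle.
- petri: Bystander: clear closed petri dish, 90 mm in diameter, 14 mm high. Origin under its middle.
There are look-alikes about, which are no part of the job. Leave any green or turquoise look-alike of the fresh2 alone.

How it is judged:
By the outcome, as a careful person would: the job done as asked, in the order asked, and still so for the second after the job is handed in, with the robot touching nothing.
Of spent0, spent1 only 1 to 2 are there at a start; the rules pass over those that are not, and their reading is None.
Of fresh0, fresh1, fresh2, fresh3 only 3 to 4 are there at a start; the rules pass over those that are not, and their reading is None.
At some moment in a run one of fresh0, fresh1, fresh2, fresh3, spent0, spent1 may be knocked a few centimetres aside while the robot is not near it.
Once in a run the grip may slacken for a moment while it holds something.
It also fails if it takes over 210 s, if anything falls off the work surface, if the arm or the gripper's body presses on something with over 40 N, if the wrist force passes 120 N, or if a joint passes its speed limit or range.

## Robot

A 6-joint arm with a two-finger parallel gripper is mounted at the origin on the work surface. World frame = base frame: x ahead of the robot, y to its left, z up, the work surface at z = 0. Lengths are in m, angles in degrees, forces in N, time in s.
With the tool pointing down it reaches from about 0.275 to 0.725 m from the base axis. Payload 15.9 kg.
Tool frame: the origin (TCP) lies midway between the tips of the shut fingers; the grasp point (between the pads) lies 19 mm behind it; z points along the fingers, y is the line along which they close (so a half turn about z gives the same grasp; the last joint's range is limited). The gripper opens to 85 mm and grips with 20 to 120 N. Pads are 22 mm wide; open, the fingers measure 114 mm over their backs; the gripper's body (76 mm by 85 mm) begins 54 mm behind the grasp point. The pads swing forward as they close: fully open they stand 13 mm farther back than shut.
Start: joints at [73.224, 12.198, -1.971, 75.831, 0, 90], TCP at [0.144, 0.479, 0.231] pointing down, gripper open.
Joint ranges: [-170.91, 170.91], [-42.67, 98.43], [-65.05, 77.54], [-120.47, 116.71], [-90, 82.35], [-180, 180]. Speed limits (degrees/s): [108.29, 108.29, 136.94, 147.25, 180, 180].

## Interface

Orientations are given as a 3x3 rotation matrix whose columns are the frame's x, y, z axes.
In Python, from workcell import r gives the robot as it stands.
- The arm moves only by the shell command python3 -m handwheel 'ROWS' [OPENING] [FORCE]. ROWS is JSON, one flat list of numbers, 6 for each row, row after row: the shift along the tool's x, y, z normalised to -1 to 1, where 1 is 100 cm, then the turn, a rotation vector about the tool's x, y, z normalised to -1 to 1, where 1 is 45 degrees. A call has 1 to 5 rows; each row is the pose to reach, as a shift and turn from the pose commanded when the call began, along the tool's axes at that moment; what a row does not reach only later rows make up. A row lasts 1/8 s, in which the tool goes at most 62.5 mm and 10.7 degrees, less where a joint would pass 70% of its speed; a pose out of reach is approached as far as the arm can. A call with a number of a shift or a turn outside -1 to 1 is refused whole. A call with a gripper value outside its range is refused whole. OPENING is the opening, from -1 (shut) to 1 (fully open), so that 0 is half open, set as the call begins (- or left out, the last holds). The fingers move at their own pace and stop on an object; FORCE is the grip in N (left out, the last holds). Time passes only in rows, so rows that repeat a pose let the fingers close. It gives the time, the measured TCP pose, the force, the opening and the grip force at its end, in the units of the state.
- r.state(): the state, without advancing time (a new reading comes with each control period).
- r.get_image(name): name is "scene" or "top" or "wrist"; returns a dict with "pixels" (384x512x3 uint8, red, green, blue), "fx", "fy", "cx", "cy" (pixels), "k1" (the pictures are not rectified: a ray, as slopes to the right and down, at radius r is drawn at 1 + k1 r^2 times it, then the intrinsics apply), "extrinsics" (4x4, takes a point from world to camera coordinates). Camera axes: x right, y down, z forward; pixel columns grow to the right and rows downward; lengths in m; the calibration is good to about 2 mm. A picture is of the moment at which its call begins. There is no depth.
- r.sign_off(): hands the job in; it is judged then, once.
The state is a dict: "t": time; "joint_pos": joint angles; "dq": joint speeds; "joint_efforts": joint torques, N m; "eef_pos": TCP position; "tcp_rot": TCP orientation; "wrist_force": force on the tool from outside, world axes, zero at the start; "wrist_torque": the same for the moment, N m; "opening": finger opening in m; "gripper_force": force on a finger pad.
Only numpy, scipy, OpenCV 4.12 (cv2) and the standard library are available. Lean on these libraries where they do the work, as an engineer would, in place of code of your own. Each camera call takes 0.05 s, during which the arm holds its last target. There are 200 camera calls.

## Working session

There is one attempt and no reset: what is moved stays moved. The work goes in short steps, Python scripts to look and compute and a shell command to move; the robot and the scene stay as the last step left them, time stands still between calls to the robot, and variables do not carry over. Pictures are saved under pics/ and viewed, at most 14 in all, crops included, and the job is handed in when it is done.

```bash
ls; mkdir -p pics; python3 - <<'E'
from workcell import r
import cv2,numpy as np
s=r.state(); print(s)
for n in ("scene","top"):
    d=r.get_image(n); cv2.imwrite(f"pics/{n}0.png",d["pixels"][:,:,::-1]); print(n,d["fx"],d["fy"],d["cx"],d["cy"],d["k1"],np.array(d["extrinsics"]).round(4).tolist())
E
```

```text
pics
{'t': 0.0, 'joint_pos': array([ 7.32238107e+01,  1.22239609e+01, -2.00770942e+00,  7.58298582e+01,
       -1.00304059e-03,  8.99986817e+01]), 'dq': array([ 0.03681165,  0.03730522, -0.07609267, -0.00126791,  0.00352407,
       -0.10922058]), 'joint_efforts': array([ 1.31118002e-03, -6.86155701e+01,  4.87119877e+01,  1.75344961e-02,
        1.24617222e-04, -1.06011865e-05]), 'eef_pos': array([0.14422877, 0.47840807, 0.23082717]), 'tcp_rot': array([[-9.57446175e-01,  2.88611738e-01, -2.93195202e-04],
       [ 2.88611886e-01,  9.57445618e-01, -1.03322237e-03],
       [-1.74816420e-05, -1.07387443e-03, -9.99999423e-01]]), 'wrist_force': array([-0.64421923,  0.21684031,  0.404031  ]), 'wrist_torque': array([ 0.01766764, -0.07313866,  0.03374733]), 'gripper_force': 0.0, 'opening': 0.08549038797822889}
scene 470.330105247695 470.330105247695 251.1346659488039 199.02456365608236 -0.05249297415850215 [[-0.0041, 1.0, -0.0008, -0.0184], [0.5974, 0.0018, -0.8019, -0.2089], [-0.8019, -0.0038, -0.5974, 1.851], [0.0, 0.0, 0.0, 1.0]]
top 401.2613641381154 401.2613641381154 259.8767703794724 190.1906259948886 -0.12582102537124348 [[-0.0194, -0.9996, -0.0199, 0.0389], [-0.9901, 0.022, -0.1389, 0.5338], [0.1393, 0.0171, -0.9901, 1.2485], [0.0, 0.0, 0.0, 1.0]]
```

View pics/scene0.png

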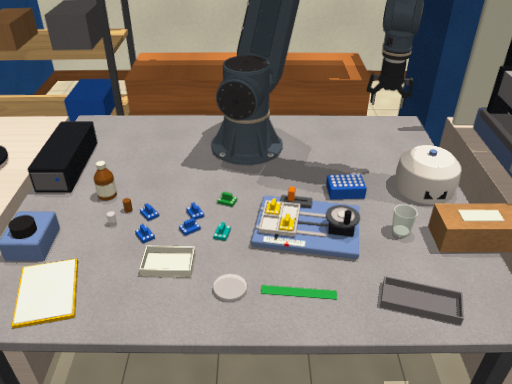

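View pics/top0.png

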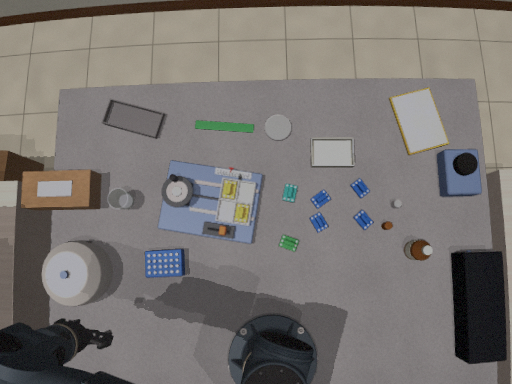

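The scene view shows the stage at about (307,225), with two yellow carriers at (272,205) and (287,220). There are four blue carriers at (149,212), (145,234), (195,210) and (190,227), and green and turquoise look-alikes at (227,198) and (222,231). In the top view the stage is at (210,202), the lock at (222,230), the wheel at (178,192), the white tray at (333,152), and the blue carriers at (320,198), (319,222), (361,188) and (364,219).

```bash
cat > h.py <<'E'
import cv2,numpy as np
from workcell import r
def img(n,save=None):
    d=r.get_image(n)
    if save: cv2.imwrite(f"pics/{save}.png",d["pixels"][:,:,::-1])
    return d
def undist(d,uv):
    uv=np.atleast_2d(np.asarray(uv,float)); p=(uv-[d["cx"],d["cy"]])/[d["fx"],d["fy"]]
    q=p.copy()
    for _ in range(15): q=p/(1+d["k1"]*(q**2).sum(1,keepdims=True))
    return q
def ray(d,uv):
    E=np.array(d["extrinsics"]); q=undist(d,uv)
    return -E[:3,:3].T@E[:3,3], np.c_[q,np.ones(len(q))]@E[:3,:3]
def plane(d,uv,z):
    o,v=ray(d,uv); return o+v*((z-o[2])/v[:,2])[:,None]
def proj(d,P):
    E=np.array(d["extrinsics"]); c=np.atleast_2d(P)@E[:3,:3].T+E[:3,3]; q=c[:,:2]/c[:,2:]
    q=q*(1+d["k1"]*(q**2).sum(1,keepdims=True)); return q*[d["fx"],d["fy"]]+[d["cx"],d["cy"]]
HS=dict(yellow=((22,130,90),(34,255,255)),blue=((104,150,70),(122,255,255)),orange=((8,170,100),(16,255,255)),red=((172,150,80),(180,255,255)),black=((0,0,0),(180,255,45)),white=((0,0,190),(180,40,255)),sblue=((105,60,80),(120,150,220)))
def blobs(d,col,amin=10,amax=1e9):
    m=cv2.inRange(cv2.cvtColor(d["pixels"],cv2.COLOR_RGB2HSV),*HS[col])
    cs,_=cv2.findContours(m,cv2.RETR_EXTERNAL,cv2.CHAIN_APPROX_NONE)
    return [c[:,0,:].astype(float) for c in cs if amin<=cv2.contourArea(c)<=amax]
def cen(c):
    M=cv2.moments(c.astype(np.float32)); return [M["m10"]/M["m00"],M["m01"]/M["m00"]]
def rect(P): # min-area rectangle of world xy points: centre, size (long,short), yaw deg of long side
    (c,(w,h),a)=cv2.minAreaRect((P[:,:2]*1000).astype(np.float32))
    if w<h: w,h,a=h,w,a+90
    return np.round(np.array(c)/1000,4),(round(w),round(h)),round((a+90)%180-90,1)
def go(p=None,yaw=None):
    """shift/turn for the next call; yaw = world angle of tool y axis (mod 180), tool down"""
    s=r.state(); R=np.array(s["tcp_rot"]); 
    if p is not None: print("shift",np.round(R.T@(np.array(p)-s["eef_pos"]),4))
    if yaw is not None:
        cur=np.degrees(np.arctan2(R[1,1],R[0,1])); dy=(yaw-cur+90)%180-90
        Y=np.radians(cur+dy); y=np.array([np.cos(Y),np.sin(Y),0]); z=np.array([0,0,-1.]); 
        T=np.c_[np.cross(y,z),y,z]; print("turn",np.round(cv2.Rodrigues(R.T@T)[0].ravel()/np.radians(45),4),"j6",s["joint_pos"][5].round(1))
E
python3 - <<'E'
from h import *
for n in("top","scene"):
    d=img(n); print(n)
    for col,z,a in(("yellow",.054,20),("blue",.014,20),("orange",.084,10),("red",.035,2),("white",.028,300),("sblue",.03,1000)):
        for c in blobs(d,col,a,12000):
            print(col,np.round(cen(c)),cv2.contourArea(c.astype(np.float32)),*rect(plane(d,c,z)))
d=img("wrist","w0"); print(np.array(d["extrinsics"]).round(3).tolist(),d["fx"],d["cx"],d["cy"],d["k1"])
E
```

```text
top
yellow [242. 212.] 87.5 [0.4634 0.0866] (36, 35) 79.7
yellow [230. 189.] 93.5 [0.5381 0.1247] (37, 36) -10.0
yellow [396. 118.] 24.0 [ 0.7524 -0.4288] (164, 5) 13.8
blue [319. 222.] 105.5 [ 0.4318 -0.1591] (49, 38) 29.0
blue [363. 220.] 108.0 [ 0.4319 -0.3067] (45, 38) 38.6
blue [321. 198.] 106.0 [ 0.5049 -0.1667] (50, 37) -54.8
blue [360. 188.] 106.5 [ 0.539  -0.2986] (50, 38) 36.4
orange [389. 225.] 19.0 [ 0.4112 -0.3649] (18, 17) -48.0
sblue [462. 172.] 1462.5 [ 0.5837 -0.6466] (153, 122) -0.0
scene
yellow [ 51. 312.] 220.5 [ 0.8108 -0.493 ] (205, 143) 13.8
yellow [286. 223.] 157.0 [0.5342 0.1261] (74, 40) -9.9
yellow [273. 207.] 136.5 [0.4583 0.088 ] (75, 40) -10.0
blue [144. 234.] 159.0 [ 0.5388 -0.3039] (79, 40) 36.2
blue [149. 212.] 132.0 [ 0.4347 -0.3088] (80, 38) 39.3
blue [192. 219.] 272.0 [ 0.4688 -0.1615] (154, 58) -6.5
blue [345. 190.] 476.5 [0.2934 0.3441] (137, 131) 0.3
blue [90. 98.] 1476.0 [-0.4399 -0.7493] (464, 216) 17.5
blue [23. 76.] 1463.5 [-0.7241 -1.1612] (562, 266) 24.1
blue [452.  64.] 3500.0 [-1.1891  1.2263] (2585, 217) -25.2
blue [23.  7.] 340.5 [-1.9
[... 322 characters left out ...]
[230. 285.] 609.5 [ 0.7647 -0.0348] (86, 84) -89.7
white [ 46. 291.] 2789.5 [ 0.7808 -0.5128] (196, 137) 14.3
white [169. 261.] 775.5 [ 0.6594 -0.2127] (141, 98) 88.0
white [480. 215.] 372.0 [0.4685 0.7394] (126, 50) 90.0
white [279. 218.] 370.5 [0.4749 0.1056] (137, 115) -10.2
white [434. 163.] 1308.0 [0.1545 0.6935] (243, 172) -13.3
white [ 25. 141.] 1726.5 [-0.0037 -0.8407] (430, 256) 23.9
sblue [318. 242.] 1592.0 [0.5589 0.1811] (305, 162) 80.0
sblue [ 31. 239.] 1714.5 [ 0.5684 -0.6388] (216, 162) 0.2
[[0.289, 0.957, -0.001, -0.5], [0.91, -0.275, 0.312, -0.04], [0.298, -0.091, -0.95, 0.38], [0.0, 0.0, 0.0, 1.0]] 332.3626082319701 258.09376817173643 191.30072141882025 0.015321188893224447
```

View pics/w0.png

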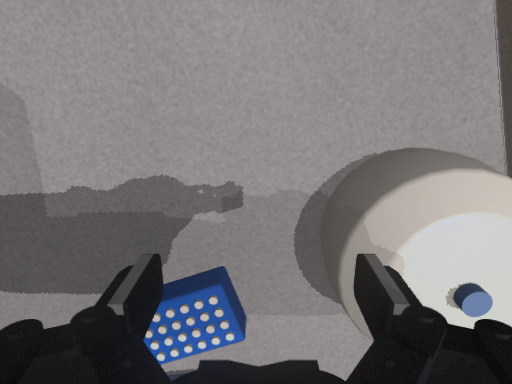

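The wrist view looks at the bench from the robot's side, with the fingers at the bottom. The tip rack is at (200,315). I'll go over the stage now.

```bash
python3 - <<'E'
from h import *
go([.47,.14,.29],80)
d=img("top")
for n,uv,z in(("lock",(223,230),.084),("wheel",(178,191),.0795),("crank",(173,178),.122)): print(n,plane(d,uv,z).round(3))
E
```

```text
shift [-0.4096 -0.2301 -0.0588]
turn [-7.000e-04 -1.000e-04 -1.506e-01] j6 90.0
lock [[0.408 0.142 0.084]]
wheel [[0.532 0.283 0.079]]
crank [[0.566 0.29  0.122]]
```

```bash
M='python3 -m handwheel'
$M '[-0.41,-0.23,-0.06,0,0,-0.15, -0.41,-0.23,-0.06,0,0,-0.15, -0.41,-0.23,-0.06,0,0,-0.15, -0.41,-0.23,-0.06,0,0,-0.15, -0.41,-0.23,-0.06,0,0,-0.15]'
$M '[0,0,0,0,0,0, 0,0,0,0,0,0]'
python3 -c "
from h import *
print(r.state()['eef_pos'])"
```

```text
t: 0.92
eef_pos: [0.3605, 0.2538, 0.2713]
tcp_rot: [[-0.985, 0.174, 0.0], [0.174, 0.985, 0.0], [-0.0, 0.0, -1.0]]
wrist_force: [0.4, -0.2, -0.3]
opening: 0.0853
gripper_force: 0.0
t: 1.18
eef_pos: [0.3593, 0.2555, 0.2708]
tcp_rot: [[-0.985, 0.175, -0.0], [0.175, 0.985, 0.0], [0.0, 0.0, -1.0]]
wrist_force: [0.5, 0.0, -0.3]
opening: 0.0858
gripper_force: 0.0
[0.35928242 0.25548413 0.27076115]
```

```bash
M='python3 -m handwheel'
$M '[-0.13,-0.095,-0.02,0,0,0, -0.13,-0.095,-0.02,0,0,0, -0.13,-0.095,-0.02,0,0,0, -0.13,-0.095,-0.02,0,0,0, -0.13,-0.095,-0.02,0,0,0]' -0.1
python3 - <<'E'
from h import *
d=img("wrist","w1"); np.save("w1.npy",d,allow_pickle=True)
for col,z,a in(("yellow",.054,100),("orange",.084,100),("red",.035,20),("sblue",.03,1000),("white",.05,1000)):
    for c in blobs(d,col,a): print(col,np.round(cen(c)),cv2.contourArea(c.astype(np.float32)),*rect(plane(d,c,z)))
E
```

```text
t: 1.8
eef_pos: [0.4701, 0.1406, 0.2906]
tcp_rot: [[-0.985, 0.172, -0.001], [0.172, 0.985, 0.0], [0.001, -0.0, -1.0]]
wrist_force: [0.4, -0.5, -0.1]
opening: 0.0384
gripper_force: 0.0
yellow [256. 211.] 1297.5 [0.5382 0.1264] (57, 39) -10.9
yellow [212. 156.] 1541.0 [0.4635 0.0888] (55, 39) -10.1
orange [253. 102.] 439.0 [0.4093 0.1472] (26, 19) -10.0
sblue [335. 223.] 4947.0 [0.5812 0.2417] (180, 96) 80.0
sblue [317. 114.] 17586.0 [0.4544 0.201 ] (305, 121) 79.9
white [ 45. 311.] 2979.0 [ 0.6373 -0.1797] (108, 70) 88.3
white [239. 173.] 3265.0 [0.4984 0.1087] (130, 107) -10.0
```

View pics/w1.png

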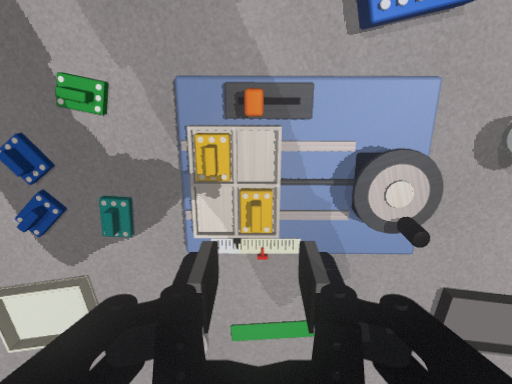

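The wrist view shows the lock grip at (253,102) at the right end of its slot, with the spent carriers at (212,156) and (256,211). The two free bays are at (258,155) and (213,212). The crank top is at (420,236), the pointer at (237,243) and the red mark at (262,254).

```bash
M='python3 -m handwheel'
$M '[0.061,-0.004,0.13,0,0,0, 0.061,-0.004,0.13,0,0,0, 0.061,-0.004,0.13,0,0,0, 0.061,-0.004,0.236,0,0,0, 0.061,-0.004,0.236,0,0,0]'
$M '[0,0,0,0,0,0, 0,0,0,0,0,0, 0,0,0,0,0,0, 0,0,0,0,0,0]' -1 40
$M '[0,0.015,0,0,0,0, 0,0.035,0,0,0,0, 0,0.05,0,0,0,0, 0,0.052,0,0,0,0, 0,0.054,0,0,0,0]'
```

```text
t: 2.48
eef_pos: [0.4085, 0.1469, 0.0531]
tcp_rot: [[-0.985, 0.172, -0.0], [0.172, 0.985, -0.0], [0.0, -0.0, -1.0]]
wrist_force: [0.9, -0.3, 0.6]
opening: 0.0381
gripper_force: 0.0
t: 2.98
eef_pos: [0.4076, 0.1458, 0.0542]
tcp_rot: [[-0.985, 0.173, -0.005], [0.173, 0.985, -0.001], [0.004, -0.002, -1.0]]
wrist_force: [0.4, 0.9, -49.0]
opening: 0.0193
gripper_force: 41.5
t: 3.6
eef_pos: [0.4153, 0.1898, 0.0541]
tcp_rot: [[-0.984, 0.177, -0.006], [0.177, 0.984, -0.021], [0.002, -0.022, -1.0]]
wrist_force: [-11.0, -85.1, 6.7]
opening: 0.0193
gripper_force: 52.2
```

```bash
M='python3 -m handwheel'
$M '[0,-0.006,0,0,0,0, 0,-0.007,0,0,0,0]'
$M '[0,0,0,0,0,0, 0,0,0,0,0,0, 0,0,0,0,0,0]' -0.1
$M '[0,0,-0.08,0,0,0, 0.0,0,-0.16,0,0,0, 0.0,0,-0.16,0,0,0,  0.0,0,-0.16,0,0,0]'
python3 - <<'E'
from h import *
s=r.state();print(s['tcp_rot'].round(3).tolist())
d=img("wrist","w2")
for c in blobs(d,"orange",50): print(np.round(cen(c)),*rect(plane(d,c,.084)))
cv2.imwrite("pics/w2c.png",cv2.resize(d["pixels"][60:260,150:450,::-1],None,fx=2,fy=2))
E
```

```text
t: 3.85
eef_pos: [0.4152, 0.1885, 0.0545]
tcp_rot: [[-0.984, 0.175, -0.005], [0.175, 0.984, -0.008], [0.003, -0.009, -1.0]]
wrist_force: [-5.8, -23.9, -25.5]
opening: 0.0192
gripper_force: 45.0
t: 4.22
eef_pos: [0.4191, 0.193, 0.0561]
tcp_rot: [[-0.985, 0.173, 0.002], [0.173, 0.985, 0.001], [-0.002, 0.001, -1.0]]
wrist_force: [-0.8, 0.5, -0.0]
opening: 0.0385
gripper_force: 0.0
t: 4.72
eef_pos: [0.4197, 0.1931, 0.2179]
tcp_rot: [[-0.985, 0.174, 0.005], [0.174, 0.985, 0.002], [-0.004, 0.003, -1.0]]
wrist_force: [0.2, 0.5, -0.7]
opening: 0.0386
gripper_force: 0.0
[[-0.985, 0.174, 0.005], [0.174, 0.985, 0.002], [-0.004, 0.003, -1.0]]
[251. 172.] [0.4131 0.1888] (32, 18) -10.1
```

View pics/w2.png

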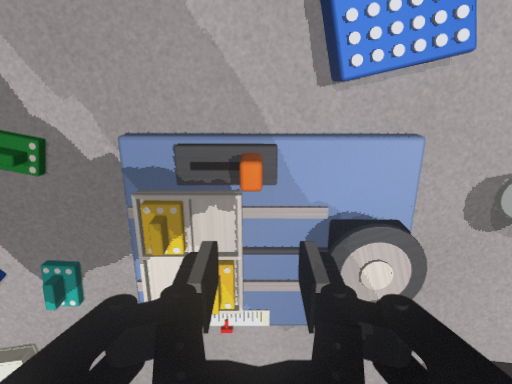

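The lock is now at (251,172), near the right end of its dark track, which spans columns 176–276. I'll measure the grip against the track.

```bash
python3 - <<'E'
from h import *
d2=img("wrist"); d1=np.load("w1.npy",allow_pickle=True).item()
u=np.array([.174,.985])
for d,rows in((d1,(70,125)),(d2,(135,195))):
    hsv=cv2.cvtColor(d["pixels"],cv2.COLOR_RGB2HSV)
    m=cv2.inRange(hsv,(0,0,0),(180,120,110)); m|=cv2.inRange(hsv,*HS["orange"]); m[:rows[0]]=0; m[rows[1]:]=0; m[:,:150]=0; m[:,330:]=0
    cs,_=cv2.findContours(cv2.morphologyEx(m,cv2.MORPH_OPEN,np.ones((3,3))),0,1); c=max(cs,key=cv2.contourArea)[:,0,:].astype(float)
    P=plane(d,c,.044)[:,:2]@u; o=max(blobs(d,"orange",50),key=len); Q=plane(d,o,.084)[:,:2]@u
    print("track",P.min().round(4),P.max().round(4),"grip",Q.min().round(4),Q.max().round(4),"lock",((Q.min()+Q.max()-P.min()-P.max())/2+.025).round(4), rect(plane(d,c,.044)))
go([.4635,.0888,.16]); go([.4635,.0888,.061]); 
E
```

```text
track 0.1803 0.2817 grip 0.2066 0.2258 lock 0.0102 (array([0.4125, 0.1617]), (101, 39), 80.0)
track 0.1562 0.2822 grip 0.2489 0.267 lock 0.0637 (array([0.4132, 0.1496]), (126, 49), 79.9)
shift [-0.0625 -0.0942  0.0548]
shift [-0.0625 -0.0942  0.1538]
```

```bash
M='python3 -m handwheel'
$M '[-0.062,-0.094,0.06,0,0,0, -0.062,-0.094,0.06,0,0,0, -0.062,-0.094,0.1,0,0,0, -0.062,-0.094,0.157,0,0,0, -0.062,-0.094,0.157,0,0,0]' -0.1 60
$M '[0,0,0,0,0,0, 0,0,0,0,0,0, 0,0,0,0,0,0, 0,0,0,0,0,0]' -1
$M '[0,0,-0.06,0,0,0, 0,0,-0.14,0,0,0, 0,0,-0.14,0,0,0, 0,0,-0.14,0,0,0]'
python3 - <<'E'
from h import *
d=img("scene")
for c in blobs(d,"white",300): print(np.round(cen(c)),rect(plane(d,c,.028)))
d=img("top"); cv2.imwrite("pics/t1.png",cv2.resize(d["pixels"][110:290,150:400,::-1],None,fx=3,fy=3))
for c in blobs(d,"white",100): print(np.round(cen(c)),rect(plane(d,c,.004)))
E
```

```text
t: 5.45
eef_pos: [0.4611, 0.0883, 0.0547]
tcp_rot: [[-0.985, 0.174, -0.004], [0.174, 0.985, -0.001], [0.004, -0.002, -1.0]]
wrist_force: [-0.1, 1.3, 0.8]
opening: 0.0385
gripper_force: 0.0
t: 5.95
eef_pos: [0.463, 0.089, 0.058]
tcp_rot: [[-0.985, 0.174, 0.0], [0.174, 0.985, 0.0], [-0.0, 0.0, -1.0]]
wrist_force: [-0.4, 0.4, -1.4]
opening: 0.0106
gripper_force: 58.5
t: 6.45
eef_pos: [0.4637, 0.089, 0.1989]
tcp_rot: [[-0.985, 0.174, 0.003], [0.174, 0.985, 0.0], [-0.002, 0.001, -1.0]]
wrist_force: [-0.5, 0.1, -1.0]
opening: 0.0103
gripper_force: 58.8
[230. 285.] (array([ 0.7627, -0.0342]), (87, 85), 20.9)
[ 46. 291.] (array([ 0.7808, -0.5128]), (196, 137), 14.3)
[169. 261.] (array([ 0.6596, -0.2127]), (141, 99), 88.0)
[480. 215.] (array([0.4684, 0.7399]), (127, 50), 90.0)
[284. 211.] (array([0.4503, 0.1524]), (192, 71), 75.9)
[431. 162.] (array([0.1525, 0.6729]), (233, 208), 0.7)
[ 21. 148.] (array([ 0.0758, -0.8003]), (730, 267), 23.9)
```

View pics/t1.png

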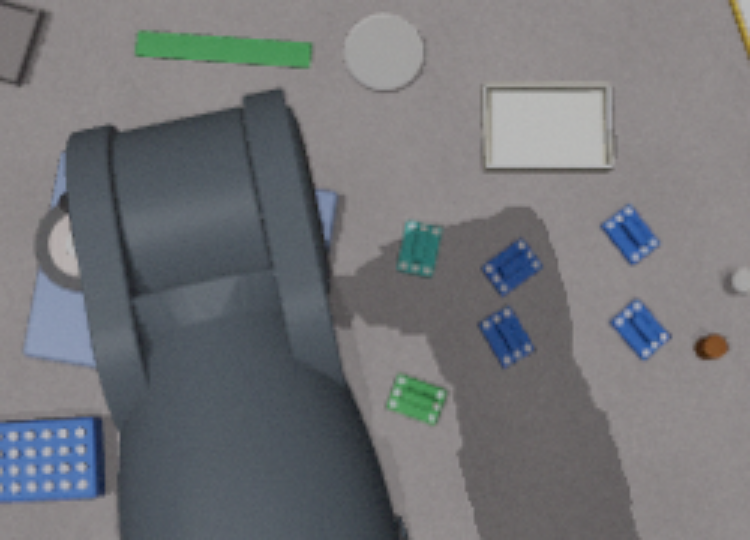

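The crop shows the arm over the stage. The four blue carriers lie undisturbed at crop positions (512,266), (506,336), (630,235) and (640,328), and the white tray is at (548,127). I'll carry the first spent carrier over.

```bash
M='python3 -m handwheel'
$M '[-0.25,-0.293,0,0,0,-0.178, -0.25,-0.293,0,0,0,-0.178, -0.25,-0.293,0,0,0,-0.178, -0.25,-0.293,0,0,0,-0.178, -0.25,-0.293,0,0,0,-0.178]'
python3 - <<'E'
from h import *
go([.6586,-.2427,.12],88); go([.6586,-.2427,.023])
print(r.state()['gripper_force'])
E
```

```text
t: 7.18
eef_pos: [0.6214, -0.1823, 0.1959]
tcp_rot: [[-0.999, 0.035, -0.002], [0.035, 0.999, 0.001], [0.002, 0.001, -1.0]]
wrist_force: [0.5, 0.1, 0.1]
opening: 0.0104
gripper_force: 58.8
shift [-0.0394 -0.0591  0.0758]
turn [ 0.0009 -0.0028 -0.0005] j6 -14.3
shift [-0.0397 -0.0592  0.1728]
58.818265199661255
```

```bash
M='python3 -m handwheel'
$M '[-0.038,-0.058,0.05,0,0,0, -0.038,-0.058,0.11,0,0,0, -0.038,-0.058,0.15,0,0,0, -0.038,-0.058,0.173,0,0,0, -0.038,-0.058,0.173,0,0,0]'
$M '[0,0,0,0,0,0, 0,0,0,0,0,0, 0,0,0,0,0,0]' -0.4
$M '[0,0,-0.06,0,0,0, 0,0,-0.12,0,0,0, 0.1,0.1,-0.18,0,0,0, 0.1,0.1,-0.18,0,0,0, 0.1,0.1,-0.18,0,0,0]'
python3 - <<'E'
from h import *
d=img("wrist","w3")
for c in blobs(d,"yellow",100): print(np.round(cen(c)),cv2.contourArea(c.astype(np.float32)),rect(plane(d,c,.018)),rect(plane(d,c,.054)))
for c in blobs(d,"white",500): print(np.round(cen(c)),rect(plane(d,c,.004)),rect(plane(d,c,.028)))
go([.537,.1255,.16],80); go([.537,.1255,.059])
E
```

```text
t: 7.8
eef_pos: [0.6554, -0.2393, 0.0214]
tcp_rot: [[-0.999, 0.035, -0.004], [0.035, 0.999, 0.002], [0.004, 0.001, -1.0]]
wrist_force: [-0.1, 0.3, -0.4]
opening: 0.0108
gripper_force: 65.4
t: 8.18
eef_pos: [0.6573, -0.2398, 0.0249]
tcp_rot: [[-0.999, 0.035, 0.0], [0.035, 0.999, -0.0], [-0.0, -0.0, -1.0]]
wrist_force: [0.0, 0.8, -0.7]
opening: 0.0257
gripper_force: 0.0
t: 8.8
eef_pos: [0.5597, -0.1347, 0.2069]
tcp_rot: [[-0.999, 0.034, 0.002], [0.034, 0.999, -0.0], [-0.002, -0.0, -1.0]]
wrist_force: [1.3, 0.5, -0.2]
opening: 0.0255
gripper_force: 0.0
[ 14. 340.] 121.5 (array([ 0.7705, -0.4374]), (78, 5), 14.1) (array([ 0.7388, -0.4041]), (70, 4), 14.1)
[168. 249.] 1699.0 (array([ 0.6549, -0.237 ]), (62, 41), -1.1) (array([ 0.6358, -0.2255]), (55, 36), -1.1)
[  9. 359.] (array([ 0.8075, -0.4589]), (95, 33), -15.0) (array([ 0.7847, -0.4361]), (89, 30), -15.0)
[199. 248.] (array([ 0.6653, -0.2111]), (133, 81), 88.6) (array([ 0.6524, -0.2055]), (124, 76), 88.6)
[478. 191.] (array([0.6013, 0.1071]), (70, 23), 79.8) (array([0.5928, 0.0905]), (66, 22), 79.8)
[490. 107.] (array([0.5081, 0.087 ]), (171, 62), 11.5) (array([0.5062, 0.0718]), (159, 58), 11.5)
shift [0.0308 0.2581 0.0481]
turn [0.0003 0.0037 0.1794] j6 -11.5
shift [0.0311 0.2581 0.1491]
```

View pics/w3.png

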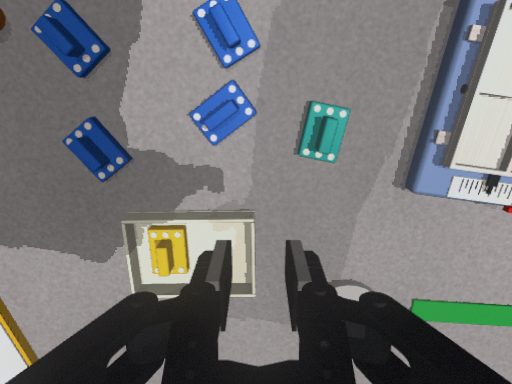

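The wrist view shows the spent carrier lying flat in the white tray at (168,249). All four blue carriers are untouched, at (70,38), (97,149), (226,30) and (223,112). Next is the second spent carrier.

```bash
M='python3 -m handwheel'
$M '[0.031,0.259,0,0,0,0.18, 0.031,0.259,0,0,0,0.18, 0.031,0.259,0,0,0,0.18, 0.031,0.259,0.03,0,0,0.18, 0.031,0.259,0.05,0,0,0.18]' -0.1
python3 - <<'E'
from h import *
go([.537,.1265,.059],80)
d=img("wrist")
for c in blobs(d,"yellow",100): print(np.round(cen(c)),rect(plane(d,c,.054)))
E
```

```text
t: 9.48
eef_pos: [0.5388, 0.1268, 0.1547]
tcp_rot: [[-0.985, 0.172, 0.001], [0.172, 0.985, 0.001], [-0.001, 0.001, -1.0]]
wrist_force: [-0.5, -0.5, -0.7]
opening: 0.0384
gripper_force: 0.0
shift [ 0.0018 -0.0006  0.0957]
turn [0.0012 0.0015 0.0017] j6 23.2
[257. 190.] (array([0.5387, 0.1265]), (56, 39), -10.0)
```

```bash
M='python3 -m handwheel'
$M '[0.001,0,0.05,0,0,0, 0.001,0,0.097,0,0,0, 0.001,0,0.097,0,0,0]'
$M '[0,0,0,0,0,0, 0,0,0,0,0,0, 0,0,0,0,0,0, 0,0,0,0,0,0]' -1
$M '[0,0,-0.06,0,0,0, 0,0,-0.12,0,0,0, -0.05,-0.08,-0.13,0,0,-0.18, -0.1,-0.16,-0.13,0,0,-0.18, -0.175,-0.283,-0.13,0,0,-0.18]'
$M '[-0.1,-0.15,0,0,0,0, -0.1,-0.15,0,0,0,0]'
python3 - <<'E'
from h import *
go([.6606,-.1827,.023],88)
E
```

```text
t: 9.9
eef_pos: [0.5371, 0.1231, 0.0563]
tcp_rot: [[-0.984, 0.176, -0.003], [0.176, 0.984, -0.001], [0.002, -0.001, -1.0]]
wrist_force: [-1.1, 0.4, 1.1]
opening: 0.0386
gripper_force: 0.0
t: 10.4
eef_pos: [0.5387, 0.1236, 0.0593]
tcp_rot: [[-0.984, 0.176, 0.002], [0.176, 0.984, 0.0], [-0.002, 0.0, -1.0]]
wrist_force: [-2.7, -1.9, 6.7]
opening: 0.0105
gripper_force: 59.3
t: 11.02
eef_pos: [0.6081, -0.0519, 0.1881]
tcp_rot: [[-0.999, 0.035, 0.002], [0.035, 0.999, -0.0], [-0.002, -0.0, -1.0]]
wrist_force: [0.1, 0.5, -0.4]
opening: 0.0107
gripper_force: 58.8
t: 11.28
eef_pos: [0.6737, -0.1586, 0.188]
tcp_rot: [[-0.999, 0.035, 0.002], [0.035, 0.999, -0.0], [-0.002, -0.0, -1.0]]
wrist_force: [1.9, 0.9, -0.1]
opening: 0.0107
gripper_force: 58.8
shift [ 0.0125 -0.0245  0.165 ]
turn [-0.0004  0.002  -0.0007] j6 -11.2
```

```bash
M='python3 -m handwheel'
$M '[0.015,-0.022,0.05,0,0,0, 0.015,-0.022,0.11,0,0,0, 0.015,-0.022,0.15,0,0,0, 0.015,-0.022,0.165,0,0,0, 0.015,-0.022,0.165,0,0,0]'
$M '[0,0,0,0,0,0, 0,0,0,0,0,0, 0,0,0,0,0,0]' -0.4
$M '[0,0,-0.06,0,0,0, 0,0,-0.12,0,0,0, 0.12,-0.05,-0.18,0,0,0, 0.16,-0.08,-0.18,0,0,0, 0.16,-0.08,-0.18,0,0,0]'
python3 - <<'E'
from h import *
d=img("wrist","w4")
for c in blobs(d,"yellow",100): print("y",np.round(cen(c)),rect(plane(d,c,.018)))
for c in blobs(d,"blue",300): print("b",np.round(cen(c)),rect(plane(d,c,.014)),rect(plane(d,c,.0)))
E
```

```text
t: 11.9
eef_pos: [0.6575, -0.178, 0.0227]
tcp_rot: [[-0.999, 0.035, 0.001], [0.035, 0.999, -0.0], [-0.001, -0.0, -1.0]]
wrist_force: [0.2, 0.9, -0.4]
opening: 0.0106
gripper_force: 63.8
t: 12.28
eef_pos: [0.6574, -0.178, 0.0221]
tcp_rot: [[-0.999, 0.035, 0.001], [0.035, 0.999, -0.0], [-0.001, -0.0, -1.0]]
wrist_force: [-0.9, -0.1, -0.6]
opening: 0.0255
gripper_force: 0.0
t: 12.9
eef_pos: [0.4945, -0.2519, 0.202]
tcp_rot: [[-0.999, 0.035, 0.001], [0.035, 0.999, -0.0], [-0.001, -0.0, -1.0]]
wrist_force: [0.2, -1.3, 0.8]
opening: 0.0258
gripper_force: 0.0
y [272. 300.] (array([ 0.6573, -0.239 ]), (67, 39), -1.9)
y [338. 284.] (array([ 0.6356, -0.1649]), (35, 18), 34.7)
b [213. 206.] (array([ 0.5394, -0.2988]), (55, 41), 35.5) (array([ 0.5447, -0.301 ]), (57, 42), 35.5)
b [340. 174.] (array([ 0.5076, -0.1688]), (54, 39), -55.2) (array([ 0.5115, -0.1654]), (57, 41), -55.2)
b [201. 107.] (array([ 0.4366, -0.3042]), (54, 39), 38.9) (array([ 0.4375, -0.3066]), (57, 41), 38.9)
b [351.  95.] (array([ 0.4328, -0.1598]), (55, 39), 28.4) (array([ 0.4336, -0.1561]), (57, 41), 28.4)
```

View pics/w4.png

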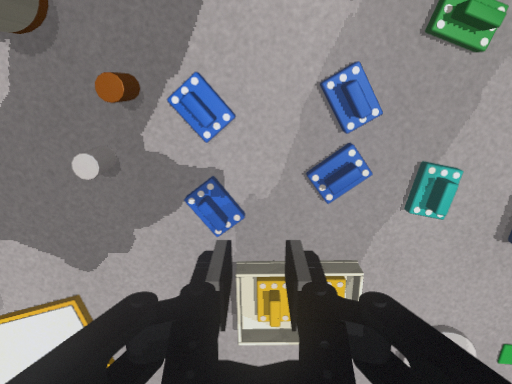

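The wrist view shows both spent carriers flat in the white tray at (272,300) and (338,290). The blue carriers stand upright at (213,206), (340,174), (201,107) and (351,95). I'll start with the one at (213,206).

```bash
M='python3 -m handwheel'
$M '[-0.046,-0.045,0.05,0,0,-0.833, -0.046,-0.045,0.1,0,0,-0.833, -0.046,-0.045,0.1,0,0,-0.833, -0.046,-0.045,0.1,0,0,-0.833, -0.046,-0.045,0.1,0,0,-0.833]' -0.1
python3 - <<'E'
from h import *
go([.5394,-.2988,.019],125.5)
E
```

```text
t: 13.58
eef_pos: [0.5406, -0.298, 0.1012]
tcp_rot: [[-0.815, -0.58, 0.0], [-0.58, 0.815, -0.0], [-0.0, -0.0, -1.0]]
wrist_force: [0.7, 0.1, 0.5]
opening: 0.0388
gripper_force: 0.0
shift [0.0014 0.0001 0.0822]
turn [-0.      0.     -0.0015] j6 -64.3
```

```bash
M='python3 -m handwheel'
$M '[0.001,0,0.05,0,0,0, 0.001,0,0.082,0,0,0, 0.001,0,0.082,0,0,0]'
$M '[0,0,0,0,0,0, 0,0,0,0,0,0, 0,0,0,0,0,0, 0,0,0,0,0,0]' -1
$M '[0,0,-0.06,0,0,0, 0,0,-0.12,0,0,0, 0,0,-0.16,0,0,0]'
$M '[-0.204,0.354,0,0,0,1, -0.204,0.354,0,0,0,1, -0.204,0.354,0,0,0,1, -0.204,0.354,0,0,0,1, -0.204,0.354,0,0,0,1]'
python3 - <<'E'
from h import *
go([.50,.108,.18],80)
E
```

```text
t: 13.95
eef_pos: [0.5382, -0.2977, 0.0174]
tcp_rot: [[-0.816, -0.579, -0.003], [-0.579, 0.816, 0.002], [0.002, 0.003, -1.0]]
wrist_force: [0.1, -1.0, 0.8]
opening: 0.0383
gripper_force: 0.0
t: 14.45
eef_pos: [0.5409, -0.2992, 0.0212]
tcp_rot: [[-0.815, -0.58, 0.003], [-0.58, 0.815, -0.002], [-0.001, -0.003, -1.0]]
wrist_force: [0.4, 0.5, 7.6]
opening: 0.0105
gripper_force: 59.5
t: 14.82
eef_pos: [0.5404, -0.299, 0.1835]
tcp_rot: [[-0.815, -0.58, 0.004], [-0.58, 0.815, -0.002], [-0.002, -0.004, -1.0]]
wrist_force: [1.0, -0.5, -0.2]
opening: 0.0106
gripper_force: 58.9
t: 15.45
eef_pos: [0.5112, 0.002, 0.1805]
tcp_rot: [[-0.985, 0.17, 0.002], [0.17, 0.985, 0.0], [-0.002, 0.0, -1.0]]
wrist_force: [1.4, 0.5, -0.5]
opening: 0.0104
gripper_force: 58.9
shift [0.0291 0.1025 0.0004]
turn [0.0005 0.0028 0.0042] j6 10.0
```

```bash
python3 - <<'E'
from h import *
d=img("wrist","w5"); np.save("w5.npy",d,allow_pickle=True)
for z in(.04,.05):
  for c in blobs(d,"white",300): print(z,np.round(cen(c)),rect(plane(d,c,z)))
cv2.imwrite("pics/w5c.png",cv2.resize(d["pixels"][60:384,220:512,::-1],None,fx=1.85,fy=1.85))
E
```

```text
0.04 [ 88. 309.] (array([ 0.6425, -0.2016]), (133, 72), 88.6)
0.04 [391. 239.] (array([0.5915, 0.1123]), (116, 21), 80.2)
0.04 [389. 133.] (array([0.5088, 0.1323]), (155, 145), 79.8)
0.05 [ 88. 309.] (array([ 0.6351, -0.1939]), (128, 70), 88.6)
0.05 [391. 239.] (array([0.5859, 0.1089]), (112, 20), 80.2)
0.05 [389. 133.] (array([0.5061, 0.1282]), (150, 140), 79.8)
```

View pics/w5c.png

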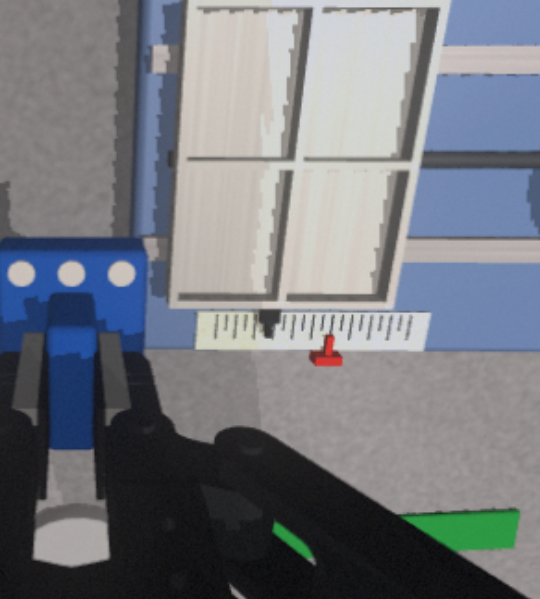

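The view shows the carried carrier, with all four bays empty. The divider crossing is at crop (297,160) and the rim corners at (169,307) and (392,307). The pointer tip is at (269,338) and the red bar at (329,345).

```bash
python3 - <<'E'
from h import *
d=np.load("w5.npy",allow_pickle=True).item()
c=np.array([(297,160),(169,307),(392,307)])/1.85+[220,60]
P=plane(d,c,.05)[:,:2]; print(P.round(4)); X=np.array([.985,-.174]);Y=np.array([.174,.985])
print("from corners",(P[1:].mean(0)-.070*X).round(4), np.linalg.norm(P[1]-P[2]))
q=np.array([(269,330),(329,338)])/1.85+[220,60]; print(plane(d,q,.036)[:,:2]@np.c_[X,Y])
T=(P[0]+P[1:].mean(0)-.070*X)/2
for sx in(1,-1):
  for sy in(-1,1): print(sx,sy,(T+sx*.034*X+sy*.026*Y).round(4))
E
```

```text
[[0.5001 0.107 ]
 [0.5613 0.0423]
 [0.5795 0.1477]]
from corners [0.5014 0.1072] 0.10692830445916324
[[0.56449203 0.19369241]
 [0.56889663 0.22492077]]
1 -1 [0.5297 0.0756]
1 1 [0.5388 0.1268]
-1 -1 [0.4627 0.0874]
-1 1 [0.4718 0.1386]
```

```bash
cat > held.py <<'E'
from h import *
def held(d=None):
    """offset of held block's centre from TCP in stage/tool axes, from the blue mask of the block's top on its plane"""
    d=d or img("wrist"); s=r.state(); p=s["eef_pos"]; R=s["tcp_rot"]
    b=max(blobs(d,"blue",200),key=lambda c:-abs(cen(c)[0]-256)-abs(cen(c)[1]-230))
    Q=(plane(d,b,p[2]-.006)-p)@R
    print("held near edge tool-x max",Q[:,0].max().round(4),"(28 = centred); y min/max",Q[:,1].min().round(4),Q[:,1].max().round(4))
E
python3 - <<'E'
from held import *
held(); go([.5297,.0756,.12],80); go([.5297,.0756,.062])
E
```

```text
held near edge tool-x max 0.0335 (28 = centred); y min/max -0.0153 0.023
shift [-0.0071  0.0723  0.0607]
turn [0.002  0.0019 0.0136] j6 9.9
shift [-0.007   0.0722  0.1187]
```

```bash
M='python3 -m handwheel'
$M '[-0.007,0.072,0,0,0,0.01, -0.007,0.072,0.03,0,0,0.01, -0.007,0.072,0.06,0,0,0.01, -0.007,0.072,0.06,0,0,0.01]'
python3 - <<'E'
from held import *
d=img("wrist","w6"); held(d); go([.5297,.0756,.062],80); print(r.state()["wrist_force"].round(1))
E
```

```text
t: 16.05
eef_pos: [0.529, 0.07, 0.1184]
tcp_rot: [[-0.985, 0.173, -0.002], [0.173, 0.985, -0.0], [0.002, -0.001, -1.0]]
wrist_force: [0.5, 0.4, 0.5]
opening: 0.0103
gripper_force: 59.1
held near edge tool-x max 0.0321 (28 = centred); y min/max -0.0186 0.0195
shift [0.0012 0.0056 0.0578]
turn [-0.0002 -0.0004  0.0001] j6 17.5
[-0.6  0.2 -0.3]
```

View pics/w6.png

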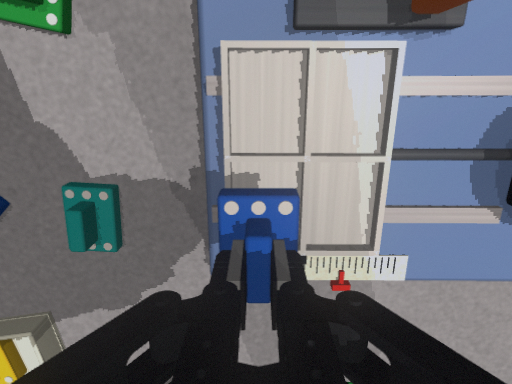

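The carrier hangs centred across, about 4 mm towards the robot along its length, just above the far-right bay. I'll correct for that and lower it.

```bash
M='python3 -m handwheel'
$M '[-0.0025,0.0056,0,0,0,0, -0.0025,0.0056,0.035,0,0,0, -0.0025,0.0056,0.05,0,0,0, -0.0025,0.0056,0.056,0,0,0, -0.0025,0.0056,0.056,0,0,0]'
$M '[0,0,0,0,0,0]'
python3 -c "
from h import *
go([.5297,.0756,.062]);s=r.state();print(s['eef_pos'],s['wrist_force'].round(1))"
```

```text
t: 16.73
eef_pos: [0.5338, 0.0754, 0.0637]
tcp_rot: [[-0.985, 0.173, 0.0], [0.173, 0.985, 0.0], [-0.0, 0.0, -1.0]]
wrist_force: [0.1, -0.3, -0.3]
opening: 0.0106
gripper_force: 59.1
t: 16.85
eef_pos: [0.534, 0.0754, 0.0641]
tcp_rot: [[-0.985, 0.173, 0.001], [0.173, 0.985, 0.0], [-0.001, 0.0, -1.0]]
wrist_force: [0.9, -0.2, -0.2]
opening: 0.0105
gripper_force: 59.1
shift [ 0.0043 -0.0006  0.0021]
[0.53401896 0.07542873 0.06409066] [ 0.9 -0.2 -0.2]
```

```bash
M='python3 -m handwheel'
$M '[0.0005,0,0.003,0,0,0, 0.0005,0,0.003,0,0,0]'
$M '[0,0,0,0,0,0, 0,0,0,0,0,0, 0,0,0,0,0,0]' -0.4
$M '[0,0,-0.06,0,0,0, 0,0,-0.13,0,0,0, 0,-0.06,-0.13,0,0,0, 0,-0.08,-0.13,0,0,0, 0,-0.08,-0.13,0,0,0]'
python3 - <<'E'
from h import *
d=img("wrist","w7")
for c in blobs(d,"blue",150): print("b",np.round(cen(c)),rect(plane(d,c,.014)),rect(plane(d,c,.054)))
go([.5076,-.1688,.1],34.8)
E
```

```text
t: 17.1
eef_pos: [0.5336, 0.0755, 0.0611]
tcp_rot: [[-0.985, 0.173, 0.002], [0.173, 0.985, 0.0], [-0.002, 0.0, -1.0]]
wrist_force: [-1.2, -1.0, 10.9]
opening: 0.0104
gripper_force: 60.5
t: 17.48
eef_pos: [0.5329, 0.0754, 0.0601]
tcp_rot: [[-0.985, 0.173, -0.0], [0.173, 0.985, -0.0], [0.0, -0.0, -1.0]]
wrist_force: [0.1, -1.1, -0.3]
opening: 0.0253
gripper_force: 0.0
t: 18.1
eef_pos: [0.5189, -0.0044, 0.1903]
tcp_rot: [[-0.985, 0.175, 0.0], [0.175, 0.985, -0.0], [-0.0, 0.0, -1.0]]
wrist_force: [-0.3, 1.1, -1.0]
opening: 0.0256
gripper_force: 0.0
b [ 98. 182.] (array([ 0.508 , -0.1659]), (63, 39), -55.5) (array([ 0.4995, -0.1437]), (55, 34), -55.5)
b [351. 177.] (array([0.5458, 0.0849]), (62, 45), -10.1) (array([0.5325, 0.0755]), (54, 39), -10.1)
b [ 79. 105.] (array([ 0.4328, -0.1554]), (56, 42), 28.4) (array([ 0.4338, -0.1346]), (49, 37), 28.4)
shift [-0.0176 -0.1647  0.0901]
turn [ 2.0000e-04 -2.0000e-04  1.0034e+00] j6 9.7
```

View pics/w7.png

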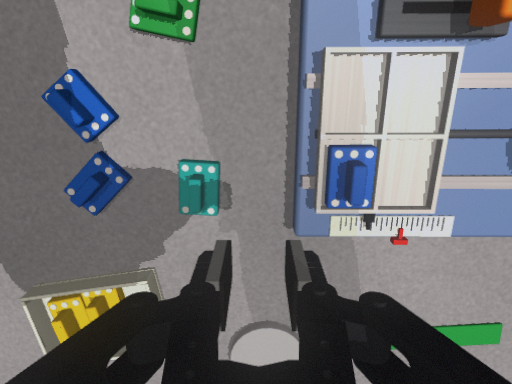

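The view shows the first blue carrier flat in the far-right bay at (352,177). Now the one at (98,182).

```bash
M='python3 -m handwheel'
$M '[-0.017,-0.165,0,0,0,1, -0.017,-0.165,0.03,0,0,1, -0.017,-0.165,0.06,0,0,1, -0.017,-0.165,0.09,0,0,1, -0.017,-0.165,0.09,0,0,1]' -0.1
python3 - <<'E'
from h import *
d=img("wrist")
for c in blobs(d,"blue",150): print("b",np.round(cen(c)),rect(plane(d,c,.014)))
go([.5076,-.1685,.0205],34.6)
E
```

```text
t: 18.77
eef_pos: [0.506, -0.1678, 0.0982]
tcp_rot: [[-0.573, 0.819, -0.004], [0.819, 0.573, 0.002], [0.004, -0.002, -1.0]]
wrist_force: [0.2, 0.3, -0.5]
opening: 0.0384
gripper_force: 0.0
b [ 86. 282.] (array([ 0.4353, -0.3018]), (66, 46), 39.4)
b [260. 196.] (array([ 0.5072, -0.166 ]), (56, 39), -55.4)
b [178. 129.] (array([ 0.4335, -0.1575]), (55, 39), 28.3)
shift [-0.001   0.0001  0.0794]
turn [-0.0012 -0.0019  0.0104] j6 36.6
```

```bash
M='python3 -m handwheel'
$M '[0.001,0.001,0.05,0,0,0.01, 0.001,0.001,0.08,0,0,0.01, 0.001,0.001,0.08,0,0,0.01]'
$M '[0,0,0,0,0,0, 0,0,0,0,0,0, 0,0,0,0,0,0, 0,0,0,0,0,0]' -1
$M '[0,0,-0.06,0,0,0, 0,0,-0.12,0,0,0, 0.1,0.05,-0.14,0,0,-1, 0.2,0.1,-0.14,0,0,-1, 0.233,0.109,-0.14,0,0,-1]'
python3 -c "
from h import *
go([.4627,.0874,.13],80)"
```

```text
t: 19.2
eef_pos: [0.5073, -0.1663, 0.0201]
tcp_rot: [[-0.571, 0.821, -0.002], [0.821, 0.571, 0.001], [0.001, -0.001, -1.0]]
wrist_force: [-0.1, -0.4, 1.2]
opening: 0.0383
gripper_force: 0.0
t: 19.7
eef_pos: [0.5091, -0.1675, 0.0225]
tcp_rot: [[-0.568, 0.823, 0.003], [0.823, 0.568, -0.001], [-0.002, 0.003, -1.0]]
wrist_force: [-0.9, 3.6, 10.4]
opening: 0.0102
gripper_force: 59.3
t: 20.32
eef_pos: [0.4787, 0.0184, 0.1592]
tcp_rot: [[-0.922, 0.388, 0.003], [0.388, 0.922, 0.0], [-0.003, 0.001, -1.0]]
wrist_force: [1.4, 0.4, -1.9]
opening: 0.0106
gripper_force: 59.3
shift [0.0416 0.0574 0.0292]
turn [ 0.0014  0.0037 -0.2854] j6 25.0
```

```bash
M='python3 -m handwheel'
$M '[0.041,0.057,0,0,0,-0.285, 0.041,0.057,0.02,0,0,-0.285, 0.041,0.057,0.04,0,0,-0.285, 0.041,0.057,0.04,0,0,-0.285]'
python3 - <<'E'
from held import *
held(); go([.4627,.0874,.0625],80)
E
```

```text
t: 20.82
eef_pos: [0.4628, 0.0854, 0.1176]
tcp_rot: [[-0.984, 0.179, -0.0], [0.179, 0.984, -0.0], [0.0, -0.0, -1.0]]
wrist_force: [0.2, -0.5, -0.8]
opening: 0.0101
gripper_force: 59.3
held near edge tool-x max 0.0326 (28 = centred); y min/max -0.0183 0.0195
shift [0.0011 0.002  0.0558]
turn [ 0.0003  0.0008 -0.0079] j6 20.8
```

```bash
M='python3 -m handwheel'
$M '[-0.001,0.002,0.03,0,0,-0.008, -0.001,0.002,0.048,0,0,-0.008, -0.001,0.002,0.053,0,0,-0.008, -0.001,0.002,0.057,0,0,-0.008, -0.001,0.002,0.057,0,0,-0.008]'
python3 -c "
from h import *
go([.4627,.0874,.061]);s=r.state();print(s['eef_pos'],s['wrist_force'].round(1))"
```

```text
t: 21.5
eef_pos: [0.4653, 0.0869, 0.0624]
tcp_rot: [[-0.985, 0.174, 0.002], [0.174, 0.985, 0.0], [-0.002, 0.001, -1.0]]
wrist_force: [-9.5, -2.4, 22.0]
opening: 0.0103
gripper_force: 62.4
shift [0.0026 0.0001 0.0014]
[0.46529184 0.08688846 0.06237574] [-9.5 -2.4 22. ]
```

```bash
M='python3 -m handwheel'
$M '[0,0,0,0,0,0, 0,0,0,0,0,0, 0,0,0,0,0,0]' -0.4
$M '[0,0,-0.06,0,0,0, 0,0,-0.13,0,0,0, 0,-0.06,-0.13,0,0,-0.5, 0,-0.12,-0.13,0,0,-0.8, 0,-0.14,-0.13,0,0,-0.8]' -0.1
python3 - <<'E'
from h import *
d=img("wrist","w8")
for c in blobs(d,"blue",150): print("b",np.round(cen(c)),rect(plane(d,c,.014)),rect(plane(d,c,.054)))
go([.4332,-.1585,.1],118.4)
E
```

```text
t: 21.88
eef_pos: [0.4648, 0.087, 0.0605]
tcp_rot: [[-0.985, 0.174, 0.0], [0.174, 0.985, 0.0], [-0.0, 0.0, -1.0]]
wrist_force: [-0.4, 0.2, -0.3]
opening: 0.0257
gripper_force: 0.0
t: 22.5
eef_pos: [0.4398, -0.0527, 0.1906]
tcp_rot: [[-0.942, -0.336, 0.001], [-0.336, 0.942, -0.0], [-0.0, -0.0, -1.0]]
wrist_force: [1.4, -0.1, 1.2]
opening: 0.0385
gripper_force: 0.0
b [362. 287.] (array([0.5316, 0.098 ]), (52, 22), 77.9) (array([0.5106, 0.0758]), (45, 19), 77.9)
b [389. 250.] (array([0.4786, 0.1083]), (64, 52), -10.4) (array([0.4644, 0.0848]), (56, 46), -10.4)
b [156. 122.] (array([ 0.4319, -0.1573]), (55, 41), 28.0) (array([ 0.4235, -0.1474]), (48, 36), 28.0)
b [12. 75.] (array([ 0.4332, -0.2971]), (53, 38), 38.7) (array([ 0.4246, -0.2696]), (46, 33), 38.7)
shift [ 0.0418 -0.0947  0.0907]
turn [-0.0016 -0.0007 -0.1751] j6 -27.6
```

View pics/w8.png

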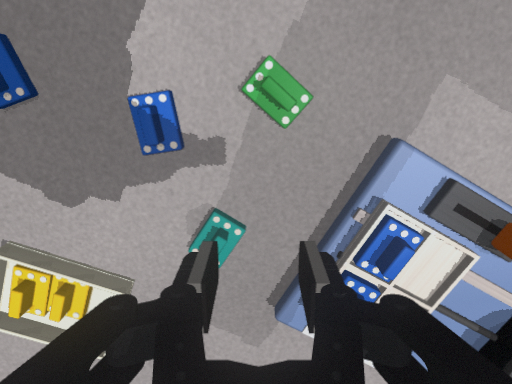

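Two blue carriers are seated at (389,250) and (362,287), and the next one stands upright at (156,122).

```bash
M='python3 -m handwheel'
$M '[0.042,-0.095,0.05,0,0,-0.175, 0.042,-0.095,0.09,0,0,-0.175, 0.042,-0.095,0.09,0,0,-0.175, 0.042,-0.095,0.09,0,0,-0.175]'
python3 - <<'E'
from h import *
d=img("wrist")
for c in blobs(d,"blue",150): print("b",np.round(cen(c)),rect(plane(d,c,.014)))
go([.4325,-.1585,.0205],118.4)
E
```

```text
t: 23.05
eef_pos: [0.4316, -0.1544, 0.1]
tcp_rot: [[-0.89, -0.456, -0.001], [-0.456, 0.89, 0.001], [0.001, 0.001, -1.0]]
wrist_force: [0.8, -0.8, -0.1]
opening: 0.0384
gripper_force: 0.0
b [252. 193.] (array([ 0.4319, -0.1593]), (55, 39), 28.0)
b [ 54. 103.] (array([ 0.435 , -0.3023]), (55, 45), 38.9)
shift [ 0.0019 -0.0039  0.0804]
turn [-0.      0.0004 -0.0268] j6 -46.8
```

```bash
M='python3 -m handwheel'
$M '[0.003,-0.004,0.04,0,0,-0.018, 0.003,-0.004,0.08,0,0,-0.018, 0.003,-0.004,0.08,0,0,-0.018]'
$M '[0,0,0,0,0,0, 0,0,0,0,0,0, 0,0,0,0,0,0, 0,0,0,0,0,0]' -1
$M '[0,0,-0.06,0,0,0, 0,0,-0.12,0,0,0, -0.05,0.08,-0.14,0,0,0.844, -0.1,0.16,-0.14,0,0,0.844, -0.175,0.244,-0.14,0,0,0.844]'
python3 -c "
from h import *
go([.4718,.1386,.12],80)"
```

```text
t: 23.48
eef_pos: [0.4305, -0.158, 0.0197]
tcp_rot: [[-0.882, -0.471, -0.002], [-0.471, 0.882, 0.001], [0.002, 0.002, -1.0]]
wrist_force: [0.2, 0.1, 0.7]
opening: 0.038
gripper_force: 0.0
t: 23.98
eef_pos: [0.4328, -0.1595, 0.0225]
tcp_rot: [[-0.883, -0.47, 0.003], [-0.47, 0.883, -0.001], [-0.003, -0.002, -1.0]]
wrist_force: [-2.3, 3.0, 12.1]
opening: 0.0102
gripper_force: 59.1
t: 24.6
eef_pos: [0.4491, -0.0011, 0.1586]
tcp_rot: [[-1.0, -0.007, 0.003], [-0.007, 1.0, -0.0], [-0.003, -0.0, -1.0]]
wrist_force: [1.2, -0.2, -0.0]
opening: 0.0104
gripper_force: 59.3
shift [-0.0235  0.1396  0.0387]
turn [0.0004 0.0044 0.2307] j6 -0.5
```

```bash
M='python3 -m handwheel'
$M '[-0.023,0.14,0,0,0,0.23, -0.023,0.14,0,0,0,0.23, -0.023,0.14,0.02,0,0,0.23, -0.023,0.14,0.038,0,0,0.23, -0.023,0.14,0.038,0,0,0.23]'
python3 - <<'E'
from held import *
held(); go([.4718,.1386,.0625],80)
E
```

```text
t: 25.22
eef_pos: [0.4694, 0.1378, 0.1188]
tcp_rot: [[-0.986, 0.167, -0.0], [0.167, 0.986, -0.0], [0.0, -0.0, -1.0]]
wrist_force: [-0.6, 0.0, -1.2]
opening: 0.01
gripper_force: 59.3
held near edge tool-x max 0.0321 (28 = centred); y min/max -0.018 0.0197
shift [-0.0017  0.0013  0.0569]
turn [0.0004 0.0009 0.0082] j6 26.0
```

```bash
M='python3 -m handwheel'
$M '[-0.003,0.001,0.03,0,0,0.008, -0.003,0.001,0.046,0,0,0.008, -0.003,0.001,0.052,0,0,0.008, -0.003,0.001,0.056,0,0,0.008, -0.003,0.001,0.056,0,0,0.008]'
python3 -c "
from h import *
go([.4718,.1386,.061]);s=r.state();print(s['eef_pos'],s['wrist_force'].round(1))"
```

```text
t: 25.9
eef_pos: [0.4733, 0.138, 0.0629]
tcp_rot: [[-0.985, 0.174, 0.001], [0.174, 0.985, 0.0], [-0.001, 0.0, -1.0]]
wrist_force: [0.2, 0.2, -0.2]
opening: 0.0105
gripper_force: 59.3
shift [0.0015 0.0003 0.0019]
[0.47326507 0.1380205  0.06293492] [ 0.2  0.2 -0.2]
```

```bash
M='python3 -m handwheel'
$M '[0,0,0.001,0,0,0, 0,0,0.001,0,0,0, 0,0,0.001,0,0,0, 0,0,0.001,0,0,0]' -0.4
$M '[0,0,-0.06,0,0,0, 0,0,-0.13,0,0,0, 0,-0.06,-0.13,0,0,0, 0,-0.12,-0.13,0,0,0, 0,-0.14,-0.13,0,0,0]' -0.1
python3 - <<'E'
from h import *
d=img("wrist","w9")
for c in blobs(d,"blue",150): print("b",np.round(cen(c)),rect(plane(d,c,.014)),rect(plane(d,c,.054)))
go([.436,-.3035,.15],128.8)
E
```

```text
t: 26.4
eef_pos: [0.4729, 0.138, 0.0614]
tcp_rot: [[-0.985, 0.174, 0.0], [0.174, 0.985, -0.0], [-0.0, -0.0, -1.0]]
wrist_force: [-0.5, -0.1, 0.2]
opening: 0.0256
gripper_force: 0.0
t: 27.02
eef_pos: [0.4479, -0.0022, 0.1916]
tcp_rot: [[-0.984, 0.176, 0.0], [0.176, 0.984, -0.0], [-0.001, -0.0, -1.0]]
wrist_force: [-0.6, 0.0, 0.7]
opening: 0.0386
gripper_force: 0.0
b [356. 245.] (array([0.5548, 0.084 ]), (69, 46), -10.0) (array([0.5316, 0.0751]), (61, 40), -10.0)
b [362. 175.] (array([0.4775, 0.0966]), (63, 47), -10.1) (array([0.464 , 0.0861]), (55, 41), -10.1)
b [421. 176.] (array([0.4864, 0.1546]), (64, 47), -10.2) (array([0.4718, 0.1368]), (56, 41), -10.2)
shift [-0.0413 -0.2978  0.0418]
turn [-1.1000e-03 -1.0000e-04 -1.0877e+00] j6 9.8
```

```bash
M='python3 -m handwheel'
$M '[-0.041,-0.298,0,0,0,-1, -0.041,-0.298,0,0,0,-1, -0.041,-0.298,0,0,0,-1, -0.041,-0.298,0.02,0,0,-1, -0.041,-0.298,0.04,0,0,-1]'
python3 - <<'E'
from h import *
d=img("wrist")
for c in blobs(d,"blue",150): print("b",np.round(cen(c)),rect(plane(d,c,.014)))
go([.436,-.3035,.1],128.8)
E
```

```text
t: 27.7
eef_pos: [0.4393, -0.2748, 0.1621]
tcp_rot: [[-0.816, -0.578, 0.002], [-0.578, 0.816, -0.001], [-0.001, -0.002, -1.0]]
wrist_force: [2.0, -0.9, 0.0]
opening: 0.0386
gripper_force: 0.0
b [232. 150.] (array([ 0.4361, -0.3053]), (55, 39), 38.9)
shift [ 0.0148 -0.0184  0.0585]
turn [ 0.     -0.0027 -0.067 ] j6 -68.3
```

```bash
M='python3 -m handwheel'
$M '[0.015,-0.0187,0.05,0,0,-0.067, 0.015,-0.0187,0.09,0,0,-0.067, 0.015,-0.0187,0.12,0,0,-0.067, 0.015,-0.0187,0.139,0,0,-0.067, 0.015,-0.0187,0.139,0,0,-0.067]'
$M '[0,0,0,0,0,0, 0,0,0,0,0,0, 0,0,0,0,0,0, 0,0,0,0,0,0]' -1
$M '[0,0,-0.06,0,0,0, 0,0,-0.12,0,0,0, -0.05,0.04,-0.16,0,0,0.5, -0.1,0.08,-0.16,0,0,1, -0.16,0.12,-0.16,0,0,1]'
python3 -c "
from h import *
go([.5388,.1268,.16],80)"
```

```text
t: 28.38
eef_pos: [0.4364, -0.296, 0.0215]
tcp_rot: [[-0.788, -0.616, -0.002], [-0.616, 0.788, 0.002], [0.001, 0.003, -1.0]]
wrist_force: [-1.1, 0.2, 0.6]
opening: 0.0386
gripper_force: 0.0
t: 28.88
eef_pos: [0.4379, -0.2973, 0.0238]
tcp_rot: [[-0.788, -0.616, 0.002], [-0.616, 0.788, -0.001], [-0.001, -0.002, -1.0]]
wrist_force: [0.4, 1.9, 6.2]
opening: 0.01
gripper_force: 59.8
t: 29.5
eef_pos: [0.4791, -0.1392, 0.1832]
tcp_rot: [[-0.99, -0.143, 0.002], [-0.143, 0.99, -0.001], [-0.002, -0.001, -1.0]]
wrist_force: [1.4, 0.6, -0.6]
opening: 0.0102
gripper_force: 58.9
shift [-0.0971  0.2547  0.0232]
turn [-0.0008  0.0031  0.4051] j6 -24.4
```

```bash
M='python3 -m handwheel'
$M '[-0.097,0.255,0,0,0,0.405, -0.097,0.255,0,0,0,0.405, -0.097,0.255,0,0,0,0.405, -0.097,0.255,0.03,0,0,0.405, -0.097,0.255,0.06,0,0,0.405]'
$M '[0,0,0,0,0,0]'
python3 - <<'E'
from held import *
held(); go([.5388,.1268,.0645],80)
E
```

```text
t: 30.12
eef_pos: [0.5379, 0.1292, 0.1229]
tcp_rot: [[-0.986, 0.165, 0.004], [0.165, 0.986, 0.001], [-0.004, 0.002, -1.0]]
wrist_force: [-0.5, 0.0, -1.8]
opening: 0.0102
gripper_force: 59.0
t: 30.25
eef_pos: [0.5348, 0.1279, 0.1194]
tcp_rot: [[-0.986, 0.164, -0.004], [0.164, 0.986, -0.001], [0.004, -0.001, -1.0]]
wrist_force: [0.3, -0.3, -0.9]
opening: 0.0102
gripper_force: 58.9
held near edge tool-x max 0.0395 (28 = centred); y min/max -0.0169 0.0204
shift [-0.0033  0.0006  0.0566]
turn [-0.001  -0.002   0.0104] j6 22.9
```

```bash
M='python3 -m handwheel'
$M '[-0.011,0,0,0,0,0.01, -0.011,0,0.03,0,0,0.01, -0.011,0,0.046,0,0,0.01, -0.011,0,0.053,0,0,0.01, -0.011,0,0.053,0,0,0.01]'
$M '[0,0,0.003,0,0,0, 0,0,0.003,0,0,0]'
python3 -c "
from h import *
go([.5388,.1268,.061]);s=r.state();print(s['eef_pos'],s['wrist_force'].round(1))"
```

```text
t: 30.92
eef_pos: [0.5473, 0.1239, 0.069]
tcp_rot: [[-0.984, 0.176, 0.0], [0.176, 0.984, -0.0], [-0.0, -0.0, -1.0]]
wrist_force: [0.5, 0.1, -0.7]
opening: 0.0103
gripper_force: 59.0
t: 31.18
eef_pos: [0.5473, 0.1243, 0.066]
tcp_rot: [[-0.985, 0.175, 0.0], [0.175, 0.985, 0.0], [-0.0, 0.0, -1.0]]
wrist_force: [-0.5, -0.9, -0.9]
opening: 0.0103
gripper_force: 59.0
shift [0.0088 0.001  0.005 ]
[0.54733429 0.12428982 0.06601493] [-0.5 -0.9 -0.9]
```

```bash
M='python3 -m handwheel'
$M '[0.001,0,0.002,0,0,0, 0.001,0,0.002,0,0,0]'
$M '[0,0,0,0,0,0, 0,0,0,0,0,0, 0,0,0,0,0,0]' -0.4
$M '[0,0,-0.06,0,0,0, 0,0,-0.12,0,0,0, 0.05,0,-0.17,0,0,0, 0.09,-0.03,-0.2,0,0,0, 0.09,-0.03,-0.2,0,0,0]'
python3 - <<'E'
from h import *
d=img("wrist","w10")
for c in blobs(d,"blue",150): print("b",np.round(cen(c)),rect(plane(d,c,.014)),rect(plane(d,c,.054)))
for c in blobs(d,"orange",50): print("o",np.round(cen(c)),rect(plane(d,c,.084)))
for c in blobs(d,"yellow",150): print("y",np.round(cen(c)),rect(plane(d,c,.018)))
E
```

```text
t: 31.42
eef_pos: [0.5462, 0.1245, 0.0638]
tcp_rot: [[-0.985, 0.175, 0.0], [0.175, 0.985, 0.0], [-0.0, 0.0, -1.0]]
wrist_force: [1.1, -0.4, 0.0]
opening: 0.0106
gripper_force: 59.1
t: 31.8
eef_pos: [0.5462, 0.1244, 0.0637]
tcp_rot: [[-0.985, 0.175, -0.0], [0.175, 0.985, 0.0], [0.0, -0.0, -1.0]]
wrist_force: [-0.2, 0.0, 0.9]
opening: 0.0255
gripper_force: 0.0
t: 32.42
eef_pos: [0.4513, 0.1102, 0.2668]
tcp_rot: [[-0.985, 0.175, 0.005], [0.175, 0.985, 0.001], [-0.004, 0.002, -1.0]]
wrist_force: [0.8, 0.1, 0.5]
opening: 0.026
gripper_force: 0.0
b [241. 227.] (array([0.5484, 0.071 ]), (64, 42), -10.2) (array([0.5306, 0.0765]), (57, 38), -10.2)
b [283. 225.] (array([0.5576, 0.1266]), (65, 42), -9.6) (array([0.5388, 0.1264]), (59, 38), -9.6)
b [239. 171.] (array([0.4749, 0.0832]), (61, 42), -10.3) (array([0.4645, 0.0875]), (55, 38), -10.3)
b [286. 171.] (array([0.4832, 0.1404]), (62, 42), -9.9) (array([0.472 , 0.1388]), (56, 38), -9.9)
b [446.  12.] (array([0.3458, 0.3371]), (121, 30), 79.5) (array([0.3485, 0.3155]), (109, 27), 79.5)
o [330. 116.] (array([0.4164, 0.1874]), (26, 19), -10.2)
y [ 50. 329.] (array([ 0.6571, -0.2221]), (96, 67), 89.4)
```

View pics/w10.png

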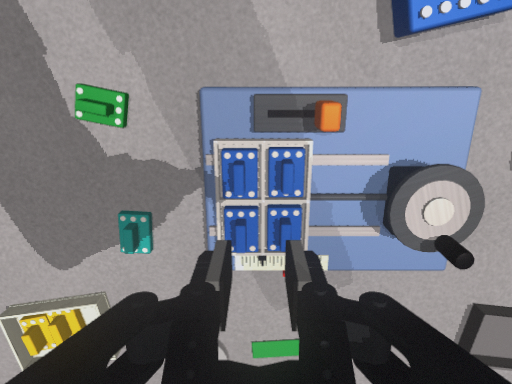

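All four blue carriers sit flat in their bays at (241,227), (283,225), (239,171) and (286,171), and the lock is at (330,116). The wheel hub is at (439,211) and the crank's top end at (462,257). Next I'll locate the crank from close by.

```bash
python3 - <<'E'
from h import *
d=img("wrist"); d1=np.load("w1.npy",allow_pickle=True).item()
for n,z,p1,p2 in(("hub",.081,(400,195),(438.5,211)),("crank",.122,(422,237),(463,257))):
    print(n,plane(d1,p1,z).round(4),plane(d,p2,z).round(4))
go([.55,.25,.25],80)
E
```

```text
hub [[0.5367 0.2899 0.081 ]] [[0.5344 0.2888 0.081 ]]
crank [[0.5695 0.2942 0.122 ]] [[0.5664 0.2907 0.122 ]]
shift [-0.0715  0.1543  0.0143]
turn [ 0.0007  0.0016 -0.0023] j6 23.8
```

```bash
M='python3 -m handwheel'
$M '[-0.06,0.165,0.02,0,0,0, -0.06,0.165,0.02,0,0,0, -0.06,0.165,0.02,0,0,0, -0.06,0.165,0.02,0,0,0, -0.06,0.165,0.02,0,0,0]' 0.2
python3 - <<'E'
from h import *
d=img("wrist","w11"); np.save("w11.npy",d,allow_pickle=True); print(r.state()["eef_pos"])
g=cv2.cvtColor(d["pixels"],cv2.COLOR_RGB2GRAY)
print(proj(d,[[.535,.289,.08],[.567,.292,.122]]).round())
c=cv2.HoughCircles(cv2.GaussianBlur(g,(5,5),0),cv2.HOUGH_GRADIENT,1,20,param1=100,param2=25,minRadius=10,maxRadius=90); print(c)
cv2.imwrite("pics/w11c.png",cv2.resize(d["pixels"][100:330,150:400,::-1],None,fx=2.5,fy=2.5))
E
```

```text
t: 33.15
eef_pos: [0.5403, 0.2624, 0.2422]
tcp_rot: [[-0.985, 0.175, -0.002], [0.175, 0.985, -0.001], [0.002, -0.001, -1.0]]
wrist_force: [-0.6, 0.3, 0.7]
opening: 0.0513
gripper_force: 0.0
[0.54023704 0.26201632 0.242964  ]
[[285. 161.]
 [298. 208.]]
[[[284.5 159.5  36.3]
  [128.5 163.5  74. ]
  [ 97.5 127.5  54.1]
  [173.5 175.5  61.9]
  [107.5 101.5  47.4]
  [100.5 172.5  49.7]
  [101.5 194.5  42.9]
  [124.5 116.5  31.9]
  [ 75.5 133.5  53. ]
  [119.5 183.5  41.9]
  [504.5 109.5  47.7]
  [204.5  89.5  87.2]
  [137.5 200.5  44.1]
  [452.5 101.5  25. ]
  [ 59.5 119.5  38.6]
  [116.5 141.5  41.9]
  [144.5 119.5  45.2]
  [120.5 229.5  23.6]
  [ 79.5 188.5  25.2]
  [172.5 107.5  47.4]
  [192.5 188.5  40.7]
  [299.5 142.5  32.2]
  [ 87.5 109.5  28.6]
  [173.5 128.5  27.3]
  [ 92.5 235.5  29.3]
  [168.5 225.5  12.2]
  [140.5 223.5  13.7]
  [140.5  93.5  20.3]
  [ 73.5 167.5  22.9]
  [299.5 211.5  11. ]]]
```

View pics/w11c.png

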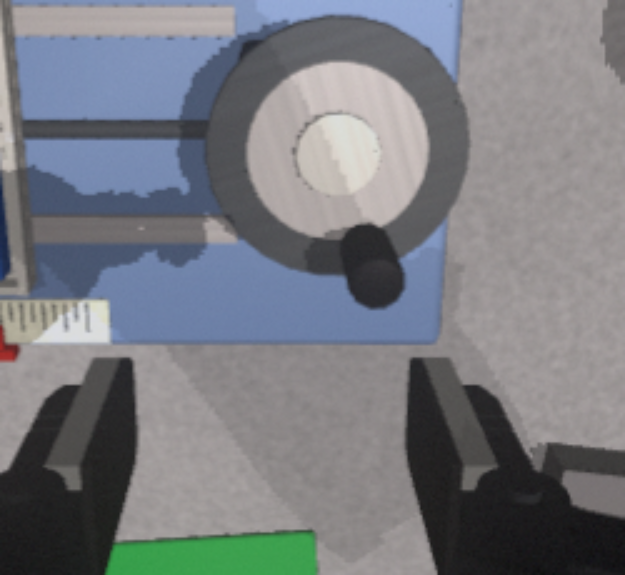

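The last view shows the wheel's hub at crop (338,153), full pixel (285,161), and the crank's top face at crop (376,284), full pixel (300,213).

```bash
python3 - <<'E'
from h import *
d=np.load("w11.npy",allow_pickle=True).item()
a=plane(d,(285,160.5),.0805)[0]; c=plane(d,(300.2,213),.122)[0]; v=(c-a)[:2]
print(a.round(4),c.round(4),np.linalg.norm(v).round(4),np.degrees(np.arctan2(v[1],v[0])).round(1))
s=r.state(); go([c[0],c[1],.15],80); 
# angle in tool axes (tool x,y) and circle waypoints from present crank position, CCW from above
R=s["tcp_rot"]; t=R[:2,:2].T@v; print("tool-plane radius vec",t.round(4))
E
```

```text
[0.5343 0.2894 0.0805] [0.5716 0.2936 0.122 ] 0.0375 6.4
shift [-0.0254  0.0366  0.0929]
turn [-0.001  -0.0011 -0.0025] j6 36.0
tool-plane radius vec [-0.036   0.0106]
```

```bash
M='python3 -m handwheel'
$M '[-0.025,0.037,0.06,0,0,0, -0.025,0.037,0.11,0,0,0, -0.025,0.037,0.15,0,0,0, -0.025,0.037,0.15,0,0,0, -0.025,0.037,0.15,0,0,0]'
$M '[0,0,0,0,0,0, 0,0,0,0,0,0, 0,0,0,0,0,0, 0,0,0,0,0,0]' -1 25
python3 -c "
from h import *
go([.5716,.2936,.09],80)"
```

```text
t: 33.83
eef_pos: [0.5723, 0.2944, 0.0961]
tcp_rot: [[-0.984, 0.176, 0.002], [0.176, 0.984, 0.001], [-0.002, 0.002, -1.0]]
wrist_force: [0.5, -0.5, -0.2]
opening: 0.0511
gripper_force: 0.0
t: 34.33
eef_pos: [0.5722, 0.2949, 0.0954]
tcp_rot: [[-0.985, 0.175, 0.002], [0.175, 0.985, 0.001], [-0.002, 0.001, -1.0]]
wrist_force: [-1.4, -2.0, 9.4]
opening: 0.0193
gripper_force: 24.7
shift [ 0.0004 -0.0014  0.0054]
turn [ 0.0018  0.0028 -0.0021] j6 37.4
```

Gripped. First third of a turn.

```bash
M='python3 -m handwheel'
$M '[0.0098,0.0171,0,0,0,0, 0.0269,0.0269,0,0,0,0, 0.0465,0.0269,0,0,0,0, 0.0636,0.0171,0,0,0,0]'
python3 -c "
from h import *
s=r.state();v=(s['eef_pos']-[.5343,.2894,0])[:2];print(np.linalg.norm(v),np.degrees(np.arctan2(v[1],v[0]))+10)"
```

```text
t: 34.83
eef_pos: [0.5134, 0.321, 0.0954]
tcp_rot: [[-0.984, 0.176, 0.005], [0.176, 0.984, -0.003], [-0.006, -0.002, -1.0]]
wrist_force: [17.2, -24.0, 10.3]
opening: 0.0193
gripper_force: 25.6
0.03792078641420909 133.4823176414353
```

```bash
M='python3 -m handwheel'
$M '[0.0098,-0.0171,0,0,0,0, 0.0098,-0.0367,0,0,0,0, 0,-0.0538,0,0,0,0, -0.0171,-0.0636,0,0,0,0]'|grep -v rot
python3 -c "
from h import *
s=r.state();v=(s['eef_pos']-[.5343,.2894,0])[:2];print(np.linalg.norm(v),np.degrees(np.arctan2(v[1],v[0]))+10)"
$M '[-0.0196,0,0,0,0,0, -0.0367,0.0098,0,0,0,0, -0.0465,0.0269,0,0,0,0, -0.0465,0.0465,0,0,0,0]'|grep -v rot
python3 -c "
from h import *
s=r.state();v=(s['eef_pos']-[.5343,.2894,0])[:2];print(np.linalg.norm(v),np.degrees(np.arctan2(v[1],v[0]))+10)"
```

```text
t: 35.33
eef_pos: [0.5162, 0.2553, 0.0953]
wrist_force: [-6.4, -6.2, 19.7]
opening: 0.0193
gripper_force: 26.3
0.03862551379408682 -107.96963083182054
t: 35.83
eef_pos: [0.5727, 0.2947, 0.0952]
wrist_force: [-20.5, -5.7, 19.1]
opening: 0.0192
gripper_force: 26.8
0.03871596474402542 17.857910451045665
```

```bash
M='python3 -m handwheel'
$M '[0.0098,0.0171,0,0,0,0, 0.0269,0.0269,0,0,0,0, 0.0465,0.0269,0,0,0,0, 0.0636,0.0171,0,0,0,0]'|grep force
$M '[0.0098,-0.0171,0,0,0,0, 0.0098,-0.0367,0,0,0,0, 0,-0.0538,0,0,0,0, -0.0171,-0.0636,0,0,0,0]'|grep force
$M '[-0.0196,0,0,0,0,0, -0.0367,0.0098,0,0,0,0, -0.0465,0.0269,0,0,0,0, -0.0465,0.0465,0,0,0,0]'|grep force
$M '[0.0098,0.0171,0,0,0,0, 0.0269,0.0269,0,0,0,0, 0.0465,0.0269,0,0,0,0, 0.0636,0.0171,0,0,0,0]'|grep force
$M '[0,0,0,0,0,0, 0,0,0,0,0,0]' -0.2
python3 - <<'E'
from h import *
s=r.state();v=(s['eef_pos']-[.5343,.2894,0])[:2];print(np.linalg.norm(v),np.degrees(np.arctan2(v[1],v[0]))+10)
go([.50,.12,.24])
E
```

```text
wrist_force: [17.4, -23.2, 9.9]
gripper_force: 26.3
wrist_force: [-6.1, -6.3, 19.0]
gripper_force: 26.9
wrist_force: [-18.9, -5.6, 19.6]
gripper_force: 27.2
wrist_force: [18.1, -25.0, 9.9]
gripper_force: 26.6
t: 38.08
eef_pos: [0.5121, 0.3229, 0.0943]
tcp_rot: [[-0.985, 0.175, 0.001], [0.175, 0.985, 0.001], [-0.001, 0.001, -1.0]]
wrist_force: [0.1, 0.4, -0.2]
opening: 0.0342
gripper_force: 0.0
0.04017614453382213 133.49951968710667
shift [-0.0237 -0.2018 -0.1459]
```

```bash
M='python3 -m handwheel'
$M '[0,0,-0.06,0,0,0, 0,0,-0.1,0,0,0, -0.05,-0.09,-0.1,0,0,0, -0.112,-0.184,-0.1,0,0,0, -0.112,-0.184,-0.1,0,0,0]'|grep eef
$M '[-0.027,-0.055,0,0,0,0, -0.027,-0.055,0,0,0,0]' |grep eef
cat > pm.py <<'E'
from h import *
X=np.array([.985,-.174]);Y=np.array([.174,.985])
d=img("wrist","p"); 
hsv=cv2.cvtColor(d["pixels"],cv2.COLOR_RGB2HSV); print(r.state()["eef_pos"].round(4))
red=cv2.inRange(hsv,(0,150,80),(6,255,255))|cv2.inRange(hsv,(172,150,80),(180,255,255))
blk=cv2.inRange(hsv,(0,0,0),(180,255,50))
for n,m in(("red",red),("blk",blk)):
    k,l,st,ce=cv2.connectedComponentsWithStats(m)
    for i in range(1,k):
        if 15<st[i,4]<400 and 180<ce[i,0]<330 and ce[i,1]<300:
            P=plane(d,ce[i],.034)[0]
            if not .54<P[:2]@X<.62: continue
            print(n,st[i],ce[i].round(1),"stage",(P[:2]@X).round(4),(P[:2]@Y).round(4))
            ys,xs=np.where(l==i)
            for v in range(ys.min(),ys.max()+1,3): w=xs[ys==v]; print("  row",v,w.min(),w.max(),"y",(plane(d,((w.min()+w.max())/2,v),.034)[0,:2]@Y).round(4))
E
python3 pm.py
```

```text
eef_pos: [0.5801, 0.1462, 0.1939]
eef_pos: [0.5974, 0.085, 0.1936]
[0.5969 0.087  0.1936]
red [292 167  14  17 113] [298.7 177.8] stage 0.5797 0.2265
  row 167 298 300 y 0.2264
  row 170 298 300 y 0.2265
  row 173 298 300 y 0.2266
  row 176 297 300 y 0.2262
  row 179 292 305 y 0.2263
  row 182 292 305 y 0.2264
```

```bash
M='python3 -m handwheel'
$M '[0,0.04,0,0,0,0, 0,0.04,0,0,0,0, 0,0.04,0,0,0,0]' |grep eef
python3 pm.py; python3 - <<'E'
import cv2
g=cv2.imread("pics/p.png",0)
for v in range(140,186,2): print(v,*["%3d"%x for x in g[v,236:276]])
E
```

```text
eef_pos: [0.603, 0.1291, 0.1936]
[0.603  0.1286 0.1937]
red [245 169  14  17 113] [251.4 180.2] stage 0.5797 0.2264
  row 169 251 252 y 0.2266
  row 172 250 252 y 0.2261
  row 175 250 252 y 0.2261
  row 178 250 252 y 0.2261
  row 181 245 258 y 0.2265
  row 184 245 258 y 0.2265
140  87  86 118 140 126 127 157 188 190 190 180 177 174 142 142 150 144 119 117 118 120 122 122 124 121 117 117 119 122 122 122 123 123 122 125 123 118 118 122 126
142 103 119 119 110  99 100 146 190 190 191 181 155 137 138 137 136 123 117 131 133 136 137 137 136 139 139 139 139 136 137 136 136 136 137 137 139 140 139 139 137
144 174 174 175 175 176 174 189 205 208 207 206 192 175 175 173 175 173 175 174 175 174 175 176 176 174 174 174 174 175 175 175 175 173 176 174 168 157 159 158 157
146 192 192 192 193 192 193 196 196 194 196 197 192 193 192 194 192 191 191 193 192 192 193 191 192 192 193 191 193 193 193 194 192 193 191 193 194 193 193 193 194
148 173 180 177 176 176 175 182 190 184 183 192 187 175 177 175 178 181 182 181 183 181 182 181 184 182 181 181 183 181 182 181 182 181 182 183 181 184 182 181 182
15
[... 2249 characters left out ...]
 214 215 215 216 215 215 212 211 212 213 216
178 146 147 147 148 150 145 141 148 149 149 148 141 123 102 101 101 101 113 132 147 147 147 146 148 146 139 138 143 152 150 152 152 151 152 151 146 139 137 142 151
180 127 107 106 105 106 124 142 142 120  69  69  71  69  70  72  85  97  90  71  72  71  69  75 112 143 144 142 140 138 140 138 138 138 139 139 140 140 141 142 140
182 140 141 140 143 142 141 141 138 129 101 102 101 100 101 102 104 101 102 103 101 103 101 105 126 138 141 143 141 137 138 137 137 138 140 141 139 141 144 145 145
184 137 139 140 139 139 140 138 138 129 102 102 100 102 102 101 103 102 102 102 103 102  99 104 125 140 141 146 145 145 141 139 137 139 140 140 141 141 144 143 142
```

```bash
M='python3 -m handwheel'
$M '[0.1235,0.1745,0,0,0,0, 0.1235,0.1745,0,0,0,0, 0.1235,0.1745,0,0,0,0, 0.1235,0.1745,0,0,0,0, 0.1235,0.1745,0,0,0,0]' 0.2 | grep eef
python3 -c "
from h import *
go([.5133,.3211,.095],80)"
```

```text
eef_pos: [0.5113, 0.323, 0.1938]
shift [-0.0023 -0.0016  0.0988]
turn [ 0.0002 -0.      0.0011] j6 42.2
```

```bash
M='python3 -m handwheel'
$M '[-0.002,-0.0016,0.05,0,0,0, -0.002,-0.0016,0.099,0,0,0, -0.002,-0.0016,0.099,0,0,0, -0.002,-0.0016,0.099,0,0,0]' | grep eef
$M '[0,0,0,0,0,0, 0,0,0,0,0,0, 0,0,0,0,0,0, 0,0,0,0,0,0]' -1 25 | grep -v rot
$M '[0.0097,-0.0152,0,0,0,0, 0.0114,-0.0332,0,0,0,0, 0.0045,-0.0499,0,0,0,0, -0.0092,-0.0616,0,0,0,0, -0.0269,-0.0656,0,0,0,0]' | grep force
$M '[-0.0174,0.0046,0,0,0,0, -0.0174,0.0046,0,0,0,0]' | grep -v rot
python3 -c "
from h import *
s=r.state();v=(s['eef_pos']-[.5343,.2894,0])[:2];print(np.linalg.norm(v),np.degrees(np.arctan2(v[1],v[0]))+10)"
$M '[0,0,0,0,0,0, 0,0,0,0,0,0]' 0.2 |grep eef
$M '[0,0,-0.06,0,0,0, 0,0,-0.1,0,0,0, 0,0,-0.1,0,0,0]' |grep eef
python3 -c "
from h import *
go([.603,.1285,.1937],80)"
```

```text
eef_pos: [0.5149, 0.3196, 0.0967]
t: 41.05
eef_pos: [0.515, 0.32, 0.0965]
wrist_force: [1.2, -3.0, 8.9]
opening: 0.0191
gripper_force: 24.2
wrist_force: [-0.2, 12.5, 7.2]
gripper_force: 25.7
t: 41.92
eef_pos: [0.5491, 0.2525, 0.0965]
wrist_force: [1.3, -1.1, 10.5]
opening: 0.0193
gripper_force: 26.3
0.039788019598780755 -58.1724445565756
eef_pos: [0.5468, 0.252, 0.095]
eef_pos: [0.5481, 0.2526, 0.198]
shift [-0.0757 -0.1126  0.0043]
turn [ 0.0038  0.0055 -0.0018] j6 34.8
```

```bash
M='python3 -m handwheel'
$M '[-0.076,-0.113,0.004,0,0,0, -0.076,-0.113,0.004,0,0,0, -0.076,-0.113,0.004,0,0,0, -0.076,-0.113,0.004,0,0,0, -0.076,-0.113,0.004,0,0,0]' |grep eef
python3 pm.py; python3 - <<'E'
import cv2
g=cv2.imread("pics/p.png",0)
for v in range(150,188,2): print(v,*["%3d"%x for x in g[v,236:270]])
E
```

```text
eef_pos: [0.6013, 0.1285, 0.1905]
[0.6013 0.1287 0.1906]
red [246 172  14  17 120] [252.4 183.2] stage 0.5799 0.2265
  row 172 252 253 y 0.2267
  row 175 251 253 y 0.2262
  row 178 251 253 y 0.2262
  row 181 251 254 y 0.2266
  row 184 246 259 y 0.2266
  row 187 246 259 y 0.2266
150 185 187 187 187 184 186 186 187 187 186 184 183 181 186 192 194 193 193 189 181 181 181 184 188 188 188 187 190 186 186 185 187 186 187
152 127 128 126 126 126 128 127 114  87  89  82  62  53  49  54  52  56  51  56  53  56  70 107 126 129 128 130 127 129 129 128 127 127 129
154 128 127 126 127 127 129 125 111  87  89  80  62  51  51  54  53  54  54  54  52  54  70 107 128 127 127 128 128 127 127 129 128 129 128
156 127 126 124 121 121 123 127 115  92  87  81  64  56  54  53  54  55  54  56  51  54  72 105 127 124 124 128 127 127 128 127 128 129 127
158 197 192 187 192 193 195 190 187 175 139 122  81  56  53  56  55  57  54  58  55  55  83 146 187 193 194 194 195 193 193 196 196 195 198
160 186 126 169 212 214 215 173 149 214 191 128  81  53  55  54  54  54  56  55  56  57  94 115 154 215 212 212 185 127 1
[... 1138 characters left out ...]

178 215 213 213 213 212 214 216 214 214 214 214 214 208 180 136 114 100 101 146 195 213 213 216 217 217 216 215 216 214 214 215 217 216 216
180 194 197 197 201 200 200 201 202 200 199 197 198 174 131 124 108 101 100 138 183 199 201 200 199 201 200 201 206 203 202 200 200 202 204
182 122 109  92  97  98 100 102  99 109 102  64  63  63  63  70  85  96  99  90  73  64  65  65  72 102 126 128 123 124 120 121 122 123 121
184 139 138 140 140 141 142 143 141 134 121 101  98 101 100 102 100 101 101 101 101 103 101 101 104 124 138 142 142 140 138 137 138 138 138
186 113 138 141 141 139 139 138 136 132 118  99 101  99  98 101 100  99 100 101  99 100 100 100 105 122 139 142 145 146 143 138 137 136 137
```

The pointer tip (column 252.2) now stands on the red mark (column 252.3). Now back to the lock.

```bash
M='python3 -m handwheel'
$M '[0.192,0.0256,0,0,0,0, 0.192,0.0256,0,0,0,0, 0.192,0.0256,0,0,0,0, 0.192,0.0256,0,0,0,0, 0.192,0.0256,0,0,0,0]' -0.1 | grep eef
python3 - <<'E'
from h import *
d=img("wrist")
for c in blobs(d,"orange",50): print("o",np.round(cen(c)),rect(plane(d,c,.084)))
for c in blobs(d,"blue",150): print("b",np.round(cen(c)),rect(plane(d,c,.054)))
go([.4164,.1874,.056],80)
E
```

```text
eef_pos: [0.4172, 0.1871, 0.1912]
o [258. 184.] (array([0.4126, 0.1886]), (34, 19), -9.4)
b [217. 307.] (array([0.5367, 0.1237]), (60, 13), -11.9)
b [252. 302.] (array([0.546 , 0.1588]), (68, 38), -9.4)
b [253. 242.] (array([0.4787, 0.1716]), (58, 38), -9.2)
b [195. 232.] (array([0.4684, 0.122 ]), (57, 39), -10.2)
b [420.  35.] (array([0.3213, 0.332 ]), (118, 61), -87.7)
shift [0.0016 0.0004 0.135 ]
turn [ 0.0005  0.0011 -0.0007] j6 34.1
```

```bash
M='python3 -m handwheel'
$M '[0.001,0.001,0.06,0,0,0, 0.001,0.001,0.11,0,0,0, 0.001,0.001,0.133,0,0,0, 0.001,0.001,0.133,0,0,0, 0.001,0.001,0.133,0,0,0]' | grep -v rot
$M '[0,0,0,0,0,0, 0,0,0,0,0,0, 0,0,0,0,0,0, 0,0,0,0,0,0]' -1 40 | grep -v rot
$M '[0,-0.012,0,0,0,0, 0,-0.025,0,0,0,0, 0,-0.037,0,0,0,0, 0,-0.044,0,0,0,0, 0,-0.044,0,0,0,0]' | grep -v rot
```

```text
t: 44.52
eef_pos: [0.4176, 0.1875, 0.0586]
wrist_force: [0.5, 0.3, 0.5]
opening: 0.0389
gripper_force: 0.0
t: 45.02
eef_pos: [0.4175, 0.1875, 0.0589]
wrist_force: [0.1, -2.1, 5.7]
opening: 0.0194
gripper_force: 39.8
t: 45.65
eef_pos: [0.4097, 0.1436, 0.0589]
wrist_force: [-0.8, -1.5, 8.8]
opening: 0.0196
gripper_force: 40.2
```

```bash
M='python3 -m handwheel'
for i in 1 2 3; do $M '[0,-0.0015,0,0,0,0, 0,-0.0025,0,0,0,0, 0,-0.0025,0,0,0,0]' | grep -E 'eef|wrist'; done
```

```text
eef_pos: [0.4093, 0.1417, 0.0589]
wrist_force: [-0.2, 0.5, 9.1]
eef_pos: [0.4089, 0.1393, 0.0589]
wrist_force: [-0.2, -0.2, 8.5]
eef_pos: [0.4087, 0.138, 0.0589]
wrist_force: [1.0, 10.4, 4.7]
```

```bash
M='python3 -m handwheel'
$M '[0,-0.0015,0,0,0,0, 0,-0.0015,0,0,0,0]' | grep -E 'eef|wrist'
$M '[0,0,0,0,0,0, 0,0,0,0,0,0, 0,0,0,0,0,0]' -0.1 40 | grep -E 'eef|wrist'
$M '[0,0,-0.06,0,0,0, 0,0,-0.12,0,0,0, 0,0,-0.19,0,0,0, 0,-0.04,-0.22,0,0,0, 0,-0.04,-0.22,0,0,0]' | grep eef
python3 - <<'E'
from h import *
d=img("wrist","end")
for col,z in(("orange",.084),("blue",.054),("yellow",.018)):
    for c in blobs(d,col,60): print(col,np.round(cen(c)),rect(plane(d,c,z)))
t=img("top","endtop")
for col,z in(("blue",.05),("yellow",.018)):
    for c in blobs(t,col,30,400): print("top",col,np.round(cen(c)),rect(plane(t,c,z)))
E
```

```text
eef_pos: [0.4086, 0.1377, 0.059]
wrist_force: [2.7, 22.3, -1.2]
eef_pos: [0.4072, 0.135, 0.0578]
wrist_force: [-0.3, -0.6, -1.0]
eef_pos: [0.4011, 0.0945, 0.2804]
orange [300. 159.] (array([0.4046, 0.139 ]), (31, 19), -8.4)
blue [286. 257.] (array([0.5377, 0.108 ]), (62, 37), -10.3)
blue [334. 249.] (array([0.5424, 0.1588]), (56, 38), -10.2)
blue [289. 208.] (array([0.4698, 0.1203]), (57, 38), -10.0)
blue [333. 204.] (array([0.477, 0.171]), (56, 39), -10.2)
blue [459.  36.] (array([0.3132, 0.317 ]), (97, 77), -87.4)
top yellow [335. 155.] (array([ 0.6508, -0.2211]), (77, 58), 88.9)
```

```bash
python3 -c "
from workcell import r
print(r.sign_off())"
```

```text
the job is handed in; nothing more can be done
None
```

The job is handed in: both spent carriers are in the white tray, all four blue carriers sit flat in their own bays, the pointer measured on the red mark to within about 0.2 mm, and the lock is back at its locked stop; the one rough moment was an 85 N push at the released stop, under the 120 N wrist limit.

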